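Clamp a reagent bottle on a raised deck with the knob under it

TASK

Stand the white reagent bottle upright on the raised deck, between the two jaws of the open clamp, and let go of it. Then turn the four-spoked knob that hangs under the front edge of the deck (its near spokes are pushed to the robot's right) until the jaws hold the bottle firmly; stop as soon as you feel it go tight, since the plastic bottle must not be crushed. Do not disturb the beaker, the timer and the dish.

Things in the scene. Friction and masses are not known exactly. Their poses are not given: they have to be found in the camera images.
- bottle: white plastic reagent bottle with a screw cap, 55 mm in diameter, 121 mm tall, about 0.2 kg, straight-sided from its foot to about 85 mm; origin at the centre of its underside, z up along it. It stands on the worktop to the left of the clamp
- clamp_base: fixed bottle clamp: aluminium deck on four legs, 10 mm thick, top 76 mm above the worktop. Origin on the knob's upright axis at worktop height; x points to the clamp's back, y to its left. Deck: x -20 to 186, y -120 to 120 mm, so the knob's axis is only 20 mm behind the front edge and its spokes stick out in front. Legs at x 0 and 165, y +-105 mm
- clamp_seat (a point): point on the deck's top 100 mm behind the knob axis. The fixed rear jaw (45 mm tall, 70 wide, a shallow 120 degree V open to the clamp's -x) was set by hand: the centre of a bottle that touches it lies 6 mm before to 6 mm behind this point, so how far the knob must turn until the bottle is tight is not known and must be felt
- front_jaw: sliding flat jaw with a stiffly sprung pad, 50 mm wide, 45 mm tall, driven by the knob; origin at its gripping face at deck height. The face is at x = 52.5 mm + 10 mm per rad of the knob in the clamp's frame and moves to +x in tightening. Held firmly means that it presses with at least 8 N, crushed means above 40 N; up to 20 N stays when the knob is let go
- knob_center (a point): on the knob's axis, at the height of its spokes, 45 mm above the worktop. The knob: a hub 38 mm in diameter with four straight spokes at right angles, round bars 10 mm thick, each ending in a ball 18 mm in diameter centred 86 mm from the axis. The spokes clear the deck's underside by 16 mm; below them is free
- knob (a joint): knob angle in rad; 0 to 0.5 at the start, end stop 3.4; at 0 one spoke points to the clamp's -x. It grows in tightening: counter-clockwise from above, near spokes go to the right (-y). Friction 0.2 N m (4 N at 50 mm from the axis), felt only while turning; stays where left. Once tight, 1 N of jaw force adds 0.01 N m: 8 N at 0.28 N m, 20 N at 0.4, 40 N at 0.6, some 0.15 rad on
- beaker: glass beaker, 73 mm wide, 90 mm tall, a bystander on the right; origin at the centre of its underside
- timer: flat countdown timer 72 x 68 x 19 mm, a bystander behind the bottle; origin at the centre of its underside
- dish: round dish 59 mm wide, 16 mm tall, a bystander on the far right; origin at the centre of its underside
Mind the look-alikes: they are no part of the job. What is shaped like the bottle but purple or red is not meant.

How it is judged:
On the way, in this order (a step that is already met when the one before it is completed fails the run):
1. the bottle stands upright on the deck between the jaws, let go and not yet clamped (x of bottle in the frame of clamp_base between 0.078 and 0.112 m and y of bottle in the frame of clamp_base between -0.012 and 0.012 m and z of bottle in the frame of clamp_seat between -0.003 and 0.004 m and angle between bottle's own z axis and vertical below 0.08 rad and contact force between the fingers and bottle below 0.2 N and contact force between front_jaw and bottle below 4 N), for 0.2 s.
2. the jaws press on the bottle with at least 8 N (contact force between front_jaw and bottle above 8 N), for 0.2 s.
At the end, for the whole second after the job is handed in: the bottle stands at rest and upright (within 0.08 rad) on the deck between the jaws (78 to 112 mm behind the knob axis, within 12 mm of the clamp's middle line, its foot from 3 mm below to 4 mm above the deck's top), pressed by the front jaw with at least 8 N; knob beyond 0.8 rad (x of bottle in the frame of clamp_base between 0.078 and 0.112 m and y of bottle in the frame of clamp_base between -0.012 and 0.012 m and z of bottle in the frame of clamp_seat between -0.003 and 0.004 m and angle between bottle's own z axis and vertical below 0.08 rad and contact force between front_jaw and bottle above 8 N and value of joint knob above 0.8 rad and linear speed of bottle below 0.02 m/s); the robot touches nothing.
It fails at once if the bottle is crushed: the front jaw presses on it with more than 40 N (contact force between front_jaw and bottle above 40 N).
It fails at once if the fingers press on the clamp or its knob with more than 25 N (contact force between the fingers and clamp_base above 25 N).
It fails at once if the beaker is moved more than 20 mm (distance of beaker from where it was at the start of the episode above 0.02 m).
It fails at once if the timer is moved more than 20 mm (distance of timer from where it was at the start of the episode above 0.02 m).
It fails at once if the dish is moved more than 20 mm (distance of dish from where it was at the start of the episode above 0.02 m).
It also fails if it takes over 58 s, if anything falls off the work surface, if the arm or the gripper's body presses on something with over 40 N, if the wrist force passes 120 N, or if a joint passes its speed limit or range.

ROBOT

A 6-joint arm with a two-finger parallel gripper is mounted at the origin on a cart in front of the work surface, level with it; the furniture and walls round the work are solid. World frame = base frame: x ahead of the robot, y to its left, z up, the work surface at z = 0. Lengths are in m, angles in rad, forces in N, time in s.
With the tool pointing down it reaches from about 0.3 to 0.825 m from the base axis. Payload 5.4 kg.
Tool frame: the origin (TCP) lies at the very end of the fingers, on their centre line; the grasp point (between the pads) lies 19 mm behind it (manip.grasp_offset is the distance from the TCP to the grasp point, in m); x points along the fingers, z is the direction in which the jaws open and shut, and the axes are right-handed (so a half turn about x gives the same grasp; the last joint's range is limited). The gripper opens to 92 mm and grips with 3 to 60 N. Pads are 20 mm wide; open, the fingers measure 128 mm over their backs; the gripper's body (75 mm by 189 mm) begins 69 mm behind the grasp point.
Start: joints at [0.909, 0.158, 1.597, -0, 1.386, -0.21], TCP at [0.251, 0.517, 0.215] pointing down, gripper open.
Joint ranges: [-2.91, 2.91], [-0.94, 2.29], [0.18, 2.7], [-1.29, 4.43], [0.17, 2.64], [-3, 3]. Speed limits (rad/s): [2.57, 2.57, 3.14, 3.14, 3.14, 3.14].

INTERFACE

Orientations are given as [roll, pitch, yaw] about the fixed x, y, z axes, in that order (R = Rz(yaw) Ry(pitch) Rx(roll)).
In Python, from cell import sensors, vision, manip gives the robot as it stands. The module is installed in compiled form; this text tells all that it offers.
- The arm moves only by the tool play_rows, never from a script. Its argument "steps" is a list of rows, each an object of numbers: "tx", "ty", "tz": the shift along the tool's x, y, z in m; "rx", "ry", "rz": the turn, a rotation vector about the tool's x, y, z in degrees. A call has 1 to 5 rows; each row is the pose to reach, as a shift and turn from the pose commanded when the call began, along the tool's axes at that moment; what a row does not reach only later rows make up. A row lasts 1/10 s, in which the tool goes at most 50 mm and 8.59 degrees, less where a joint would pass 70% of its speed; a pose out of reach is approached as far as the arm can. A call with a gripper value outside its range is refused whole. "grip" is the finger opening in m, from 0 to 0.0919, set as the call begins (left out, the last holds). The fingers move at their own pace and stop on an object; "newtons" is the grip in N (left out, the last holds). Time passes only in rows, so rows that repeat a pose let the fingers close. It gives the time, the measured TCP pose, the force and the opening at its end, in the units of the state.
- sensors.get_obs(): the state, without advancing time (a new reading comes with each control period).
- vision.grab_frame(name): name is "side" or "top"; returns a dict with "image" (384x512x3 uint8, blue, green, red), "range_z" (384x512 float32, m along the optical axis (not along the pixel's ray), 0 where there is no reading), "mtx" (3x3 intrinsics, pixels), "distortion" ([k1, k2, p1, p2, k3] as OpenCV has them; the pictures are not rectified), "R" (3x3) and "t" (3): a world point X has camera coordinates R X + t. Camera axes: x right, y down, z forward; pixel columns grow to the right and rows downward; lengths in m; the calibration is good to about 2 mm. A picture is of the moment at which its call begins.
- manip.job_done(): hands the job in, once; it reports no verdict.
The state is a dict: "time": time; "joint_positions": joint angles; "qvel": joint speeds; "joint_efforts": joint torques, N m; "ee_pos": TCP position; "ee_rot": TCP orientation; "ft_force": force on the tool from outside, world axes, zero at the start; "moment": the same for the moment, N m; "opening": finger opening in m.
Only numpy, scipy, OpenCV 4.12 (cv2) and the standard library are available. Lean on these libraries where they do the work, as an engineer would, in place of code of your own. Each camera call takes 0.05 s, during which the arm holds its last target.

## Working session

There is one attempt and no reset: what is moved stays moved. The work goes in short steps, Python scripts to look and compute and a tool call to move; the robot and the scene stay as the last step left them, time stands still between calls to the robot, and variables do not carry over. Pictures are saved under pics/ and viewed, and the job is handed in when it is done.

Besides the shell and the picture viewer there is one more tool, called after "Emit:" as a command line: name --argument value ..., lists and objects as JSON in quotes. play_rows: Moves the arm, as the interface text tells. Its arguments: {"type":"object","properties":{"steps":{"type":"array"},"grip":{"type":"number"},"newtons":{"type":"number"}},"required":["steps"]}

```bash
mkdir -p pics
cat > h.py <<'E'
import numpy as np, cv2
from cell import sensors, vision, manip
from scipy.spatial.transform import Rotation as Ro
def ray(f,u,v):
    p=cv2.undistortPoints(np.array([[[u,v]]],float),f["mtx"],f["distortion"])[0,0]
    R=np.array(f["R"]);t=np.array(f["t"])
    d=R.T@np.array([p[0],p[1],1.]); o=-R.T@t
    return o,d
def onz(f,u,v,z):
    o,d=ray(f,u,v); return o+d*(z-o[2])/d[2]
def pt(f,u,v):
    o,d=ray(f,u,v); return o+d*float(f["range_z"][int(round(v)),int(round(u))])
def proj(f,X):
    r,_=cv2.Rodrigues(np.array(f["R"])); return cv2.projectPoints(np.array(X,float).reshape(-1,1,3),r,np.array(f["t"],float),f["mtx"],f["distortion"])[0][:,0]
def cloud(f):
    h,w=f["range_z"].shape
    vv,uu=np.mgrid[0:h,0:w]
    p=cv2.undistortPoints(np.stack([uu.ravel(),vv.ravel()],1).astype(float).reshape(-1,1,2),f["mtx"],f["distortion"])[:,0]
    z=f["range_z"].ravel()
    c=np.stack([p[:,0]*z,p[:,1]*z,z],1)
    X=(c-np.array(f["t"]))@np.array(f["R"])
    X[z==0]=np.nan
    return X.reshape(h,w,3)
E
python3 - <<'E'
from h import *
import pickle
o=sensors.get_obs(); print(o)
for n in("side","top"):
    f=vision.grab_frame(n); cv2.imwrite(f"pics/{n}0.png",f["image"]); pickle.dump(f,open(n+"0.pkl","wb"))
    print(n,-np.array(f["R"]).T@np.array(f["t"]),np.array(f["R"])[2])
E
```

```text
{'time': 0.0, 'joint_positions': array([ 9.08922588e-01,  1.59009710e-01,  1.59823022e+00, -3.37988539e-05,
        1.38620696e+00, -2.10111201e-01]), 'qvel': array([-8.40176686e-04,  3.17274956e-04,  3.98743669e-04, -1.32935529e-04,
        1.65974131e-03,  5.08230305e-05]), 'joint_efforts': array([-1.61757771e-04, -3.85579634e+01, -3.22110450e+01,  7.01122452e-02,
        3.77408462e-02, -1.44706805e-04]), 'ee_pos': array([0.25065596, 0.51679029, 0.21364204]), 'ee_rot': array([ 2.94939152,  1.56894179, -2.21475377]), 'ft_force': array([0.05204458, 0.31727224, 0.07791828]), 'moment': array([ 0.02903707,  0.00366087, -0.01418922]), 'opening': 0.091992558509737}
side [ 0.22892649 -1.10014375  0.71183909] [ 0.24000942  0.81903043 -0.52113782]
top [ 0.29833799 -0.07107148  1.51486167] [ 0.16164654 -0.01390206 -0.98675079]
```

View pics/side0.png

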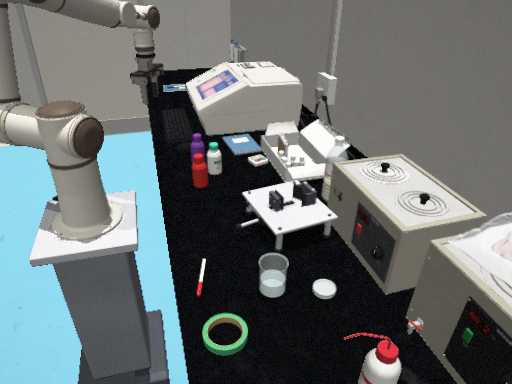

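View pics/top0.png

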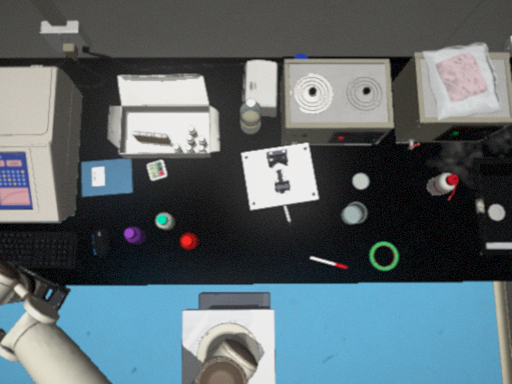

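Run:
```python
from h import *
import pickle
s=pickle.load(open("side0.pkl","rb"));t=pickle.load(open("top0.pkl","rb"))
a=cv2.resize(s["image"][120:260,170:350],None,fx=4,fy=4,interpolation=cv2.INTER_CUBIC);cv2.imwrite("pics/s0c.png",a)
a=cv2.resize(t["image"][130:260,110:330],None,fx=3.6,fy=3.6,interpolation=cv2.INTER_CUBIC);cv2.imwrite("pics/t0c.png",a)
C=cloud(t)
for n,(u,v) in dict(bot=(164,220),pur=(133,235),red=(188,241),timer=(157,170),beaker=(354,213),dish=(361,181),deckFL=(252,206),deckFR=(315,200),deckBL=(244,153),deckBR=(308,146),tall=(250,120)).items(): print(n,C[v,u].round(4))
```

```text
bot [0.4497 0.2064 0.1249]
pur [0.4013 0.3075 0.1215]
red [0.3802 0.1265 0.1238]
timer [0.6446 0.259  0.012 ]
beaker [ 0.4795 -0.4457  0.0342]
dish [ 0.5979 -0.4806  0.0187]
deckFL [ 0.5009 -0.0844  0.0777]
deckFR [ 0.5328 -0.3148 -0.0032]
deckBL [ 0.6891 -0.0578  0.0759]
deckBR [ 0.714  -0.2839  0.0739]
tall [ 0.7794 -0.0792  0.1622]
```

View pics/s0c.png

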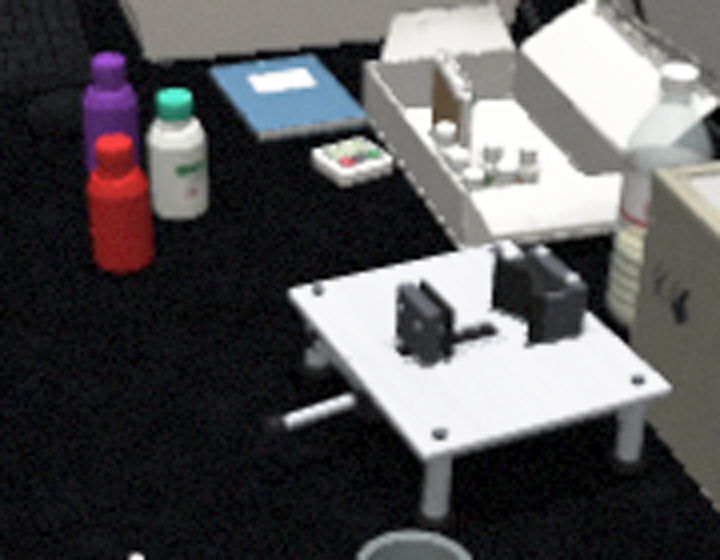

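View pics/t0c.png

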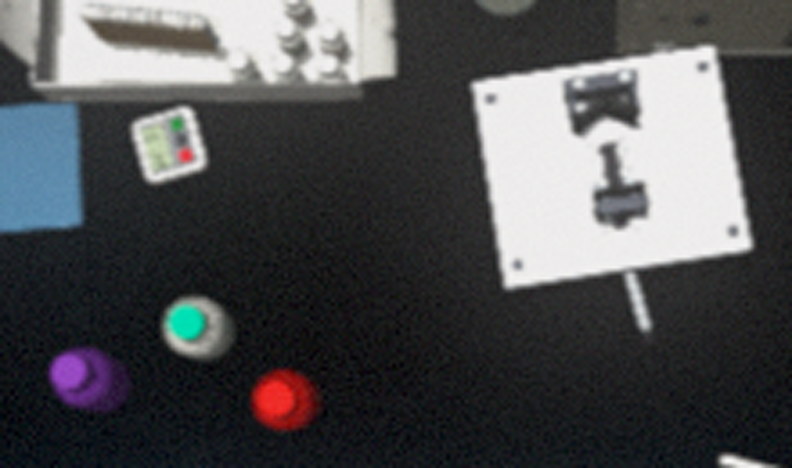

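Possible look-alikes in the top view: white bottle with green cap (164,220), which is the one chosen, purple (133,235), red (188,241), red-capped wash bottle (447,182), tall clear bottle (250,120). The crop confirms a white body with a green cap, left of the clamp. The clamp's visible spoke runs from about (285,205) to (289,221) in the top view.

```bash
cat > meas.py <<'E'
from h import *
def bottle(t,s=None):
    hsv=cv2.cvtColor(t["image"],cv2.COLOR_BGR2HSV)
    m=cv2.inRange(hsv,(72,120,90),(95,255,255))
    n,l,st,c=cv2.connectedComponentsWithStats(m)
    i=1+np.argmax(st[1:,4]); return c[i],onz(t,*c[i],0.121),st[i]
E
python3 - <<'E'
from meas import *
import pickle
s=pickle.load(open("side0.pkl","rb"));t=pickle.load(open("top0.pkl","rb"))
print("cap top",bottle(t)); print("cap side",bottle(s)[0],onz(s,*bottle(s)[0],0.108))
C=cloud(t);S=cloud(s)
# bottle from depth clouds: points 20<z<80mm near
for X in (C,S):
    P=X.reshape(-1,3); k=(np.hypot(P[:,0]-.447,P[:,1]-.206)<.05)&(P[:,2]>.015)&(P[:,2]<.085)
    Q=P[k]
    if len(Q)>10:
        from scipy.optimize import least_squares
        r=least_squares(lambda p:np.hypot(Q[:,0]-p[0],Q[:,1]-p[1])-.0275,[.447,.206],loss='soft_l1',f_scale=.002); print("cyl",r.x,len(Q),np.abs(r.fun).mean())
# deck
g=cv2.cvtColor(t["image"],cv2.COLOR_BGR2GRAY)
roi=np.zeros_like(g);roi[135:215,232:330]=1
m=((g>150)&(roi>0)).astype(np.uint8)*255
n,l,st,c=cv2.connectedComponentsWithStats(m); i=1+np.argmax(st[1:,4]); m=(l==i).astype(np.uint8)*255
m=cv2.morphologyEx(m,cv2.MORPH_OPEN,np.ones((5,5)))
m=cv2.morphologyEx(m,cv2.MORPH_CLOSE,np.ones((15,15)))
cn=max(cv2.findContours(m,cv2.RETR_EXTERNAL,cv2.CHAIN_APPROX_NONE)[0],key=cv2.contourArea)[:,0]
W=np.array([onz(t,u,v,.076)[:2] for u,v in cn])
(cx,cy),(w,h),a=cv2.minAreaRect((W*1000).astype(np.float32)); print("deck rect",cx,cy,w,h,a)
print(cv2.boxPoints(((cx,cy),(w,h),a)))
# deck via depth
P=C[135:215,232:330].reshape(-1,3); k=(P[:,2]>.066)&(P[:,2]<.09); Q=P[k]; print("deck z",np.median(Q[:,2]),k.sum()); print(cv2.minAreaRect((Q[:,:2]*1000).astype(np.float32)))
E
```

```text
cap top (array([161.43589744, 219.05128205]), array([0.4533462 , 0.21575462, 0.121     ]), array([156, 215,  11,  10,  78], dtype=int32))
cap side [213.17460317 145.33333333] [0.45658265 0.22975899 0.108     ]
cyl [0.45552595 0.22103223] 88 0.0012180517376150378
cyl [0.45695686 0.22005213] 238 0.0018792378473333165
deck rect 609.2081909179688 -180.1870880126953 206.81932067871094 240.5184783935547 8.636898040771484
[[ 488.91165  -76.82085]
 [ 525.03076 -314.61182]
 [ 729.50476 -283.55334]
 [ 693.3856   -45.76236]]
deck z 0.075643877089528 3690
((633.5831298828125, -214.52194213867188), (245.5349884033203, 318.0287780761719), 8.44771957397461)
```

```bash
cat > mv.py <<'E'
from h import *
A=np.radians(8.64); O=np.array([.5271,-.1927])
cx=np.array([np.cos(A),np.sin(A)]); cy=np.array([-np.sin(A),np.cos(A)])
def cl(x,y): return O+x*cx+y*cy
def toc(p): d=np.array(p)[:2]-O; return np.array([d@cx,d@cy])
def st():
    o=sensors.get_obs(); R=Ro.from_euler('xyz',o["ee_rot"]).as_matrix(); return o,R
def target(p,zdir_deg):
    """tool down, tool z along world angle zdir_deg (mod 180)"""
    o,R=st(); best=None
    for k in (0,180):
        a=np.radians(zdir_deg+k); z=np.array([np.cos(a),np.sin(a),0]); x=np.array([0,0,-1.]); y=np.cross(z,x)
        T=np.stack([x,y,z],1); rv=np.degrees(Ro.from_matrix(R.T@T).as_rotvec())
        if best is None or np.linalg.norm(rv)<np.linalg.norm(best): best=rv
    print("t",round(o["time"],2),"pos",o["ee_pos"].round(4),"clamp",toc(o["ee_pos"]).round(4),"zdir",np.degrees(np.arctan2(R[1,2],R[0,2])).round(2),"F",o["ft_force"].round(2),"q",o["joint_positions"].round(2),"open",round(o["opening"],4))
    print("shift mm",((R.T@(np.array(p)-o["ee_pos"]))*1000).round(1),"rot",best.round(2)); return
E
python3 - <<'E'
from mv import *
import pickle
target([.456,.2205,.20],98.64)
o,R=st();print(R.round(3))
t=pickle.load(open("top0.pkl","rb"));s=pickle.load(open("side0.pkl","rb"))
print(toc([.4195,-.2142]))
# spoke line in top view: bright pixels in front of deck
g=cv2.cvtColor(t["image"],cv2.COLOR_BGR2GRAY)
print(g[200:226,280:295])
for f,n in((t,"t"),(s,"s")):
    print(n,proj(f,[[*cl(-20,0),.045],[*cl(-86,0),.045],[*O,.045]][0:1]) )
# rear jaw: depth points above deck
C=cloud(t);P=np.concatenate([C.reshape(-1,3),cloud(s).reshape(-1,3)])
xy=(P[:,:2]-O)@np.stack([cx,cy],1)
k=(P[:,2]>.09)&(P[:,2]<.13)&(np.abs(xy[:,1])<.04)&(xy[:,0]>.01)&(xy[:,0]<.17)
q=xy[k]; 
for y0 in range(-36,40,8):
    m=np.abs(q[:,1]*1000-y0)<4; print(y0,np.sort(q[m,0]*1000).round(0).astype(int).tolist()[::3])
E
```

```text
t 0.1 pos [0.2507 0.5169 0.2138] clamp [-0.1667  0.743 ] zdir 64.11 F [-0.77 -0.46  1.42] q [ 0.91  0.16  1.6   0.    1.39 -0.21] open 0.0922
shift mm [  13.9 -314.1 -177. ] rot [-34.53  -0.08  -0.05]
[[-0.001 -0.9    0.437]
 [-0.001  0.437  0.9  ]
 [-1.     0.    -0.002]]
[-0.10960878 -0.00509174]
[[238 237 236 236 236 238 236 237 237 237 237 236 237 237 237]
 [238 236 237 237 238 237 238 235 237 239 237 237 239 237 236]
 [237 237 237 237 238 239 239 239 237 236 235 233 232 228 219]
 [238 237 236 235 232 232 231 226 217 203 186 164 147 138 128]
 [230 227 212 192 179 159 143 131 123 113  94  83  67  53  53]
 [139 130 124 123 143 135  97  62  58  47  54  48  46  48  44]
 [ 60  54  64 116 179 191 137  70  47  46  50  43  43  46  49]
 [ 46  49  52 104 180 201 151  82  48  50  41  45  46  40  45]
 [ 49  46  47  88 165 206 175 108  57  46  43  46  52  44  46]
 [ 42  44  47  74 152 208 201 141  70  42  46  48  49  46  48]
 [ 48  46  42  57 118 186 202 157  82  43  48  45  47  49  51]
 [ 47  46  45  47  90 162 205 177 108  56  44  46  46  43  42]
 [ 48  46  47  48  77 157 209 206 142  71  4
[... 1672 characters left out ...]
148, 148, 148, 150, 151, 152, 155, 158, 162]
4 [27, 28, 28, 28, 29, 30, 32, 35, 36, 39, 42, 48, 48, 50, 52, 125, 127, 128, 129, 130, 131, 131, 131, 132, 133, 134, 137, 147, 148, 149, 149, 151, 155, 157, 162]
12 [27, 28, 29, 29, 29, 30, 32, 34, 37, 41, 42, 47, 48, 50, 53, 122, 123, 125, 125, 126, 126, 128, 129, 129, 132, 135, 147, 148, 148, 151, 154, 158, 160, 161]
20 [27, 28, 29, 29, 30, 30, 33, 35, 37, 41, 47, 48, 49, 53, 116, 119, 119, 120, 120, 121, 122, 123, 124, 125, 126, 128, 130, 146, 148, 148, 149, 151, 154, 154, 157, 161]
28 [29, 33, 40, 54, 116, 117, 117, 117, 118, 119, 120, 124, 125, 127, 137, 140, 144, 147, 149, 149, 150, 154, 159]
36 [115, 121, 128, 137, 145, 149, 152, 156, 160]
```

Emit:
play_rows --steps '[{"tx": 0,"ty": -0.03,"tz": -0.017,"rx": -6.9},{"tx": 0.002,"ty": -0.068,"tz": -0.038,"rx": -13.8},{"tx": 0.004,"ty": -0.106,"tz": -0.06,"rx": -20.7},{"tx": 0.006,"ty": -0.144,"tz": -0.081,"rx": -27.6},{"tx": 0.008,"ty": -0.182,"tz": -0.103,"rx": -34.5}]' --grip 0.08

```text
invalid input
```

Run:
```python
from mv import *
import pickle
target([.456,.2205,.20],98.64)
t=pickle.load(open("top0.pkl","rb"))
g=cv2.cvtColor(t["image"],cv2.COLOR_BGR2GRAY).astype(float)
pts=[]
for v in range(207,221):
    w=np.clip(g[v,280:295]-70,0,None); u=(w*np.arange(280,295)).sum()/w.sum(); pts.append(toc(onz(t,u,v,.045)))
pts=np.array(pts);print((pts[[0,-1]]*1000).round(1)); d=np.polyfit(pts[:,0],pts[:,1],1); print("slope",d, "angle",np.arctan(-d[0])*-1)
for p in pts[[0,6,-1]]: print("phi by axis",np.arctan2(-p[1],-p[0]))
```

```text
t 0.1 pos [0.2507 0.5169 0.2138] clamp [-0.1667  0.743 ] zdir 64.11 F [-0.77 -0.46  1.42] q [ 0.91  0.16  1.6   0.    1.39 -0.21] open 0.0922
shift mm [  13.9 -314.1 -177. ] rot [-34.53  -0.08  -0.05]
[[-26.7  -3.2]
 [-74.   -8.6]]
slope [ 0.11357899 -0.00041726] angle 0.11309433634580504
phi by axis 0.12092751733152203
phi by axis 0.11849779446793027
phi by axis 0.11504889298367076
```

Emit:
play_rows --steps '[{"tx": 0.0,"ty": -0.03,"tz": -0.017,"rx": -6.9,"ry": 0.0,"rz": 0.0},{"tx": 0.002,"ty": -0.068,"tz": -0.038,"rx": -13.8,"ry": 0.0,"rz": 0.0},{"tx": 0.004,"ty": -0.106,"tz": -0.06,"rx": -20.7,"ry": 0.0,"rz": 0.0},{"tx": 0.006,"ty": -0.144,"tz": -0.081,"rx": -27.6,"ry": 0.0,"rz": 0.0},{"tx": 0.008,"ty": -0.182,"tz": -0.103,"rx": -34.5,"ry": 0.0,"rz": 0.0}]' --grip 0.08

```text
time: 0.6
ee_pos: [0.3702, 0.3436, 0.2061]
ee_rot: [1.961, 1.57, -2.596]
ft_force: [-0.0, 0.5, 0.1]
opening: 0.08
```

Run:
```python
from mv import *
target([.456,.2205,.20],98.64)
```

```text
t 0.6 pos [0.3702 0.3436 0.2061] clamp [-0.0745  0.5538] zdir 98.92 F [-0.02  0.45  0.14] q [ 0.51 -0.02  1.8  -0.    1.36 -1.22] open 0.08
shift mm [   6.1  -65.7 -134.9] rot [ 0.28 -0.01 -0.03]
```

Emit:
play_rows --steps '[{"tx": 0.0,"ty": -0.022,"tz": -0.04,"rx": 0.0,"ry": 0.0,"rz": 0.0},{"tx": 0.002,"ty": -0.044,"tz": -0.085,"rx": 0.0,"ry": 0.0,"rz": 0.0},{"tx": 0.004,"ty": -0.0657,"tz": -0.125,"rx": 0.0,"ry": 0.0,"rz": 0.0},{"tx": 0.006,"ty": -0.0657,"tz": -0.1349,"rx": 0.0,"ry": 0.0,"rz": 0.0},{"tx": 0.03,"ty": -0.0657,"tz": -0.1349,"rx": 0.0,"ry": 0.0,"rz": 0.0}]'

```text
time: 1.1
ee_pos: [0.4576, 0.2205, 0.1788]
ee_rot: [-1.517, 1.565, 0.201]
ft_force: [0.8, 0.2, 0.7]
opening: 0.0799
```

Run:
```python
from mv import *
target([.456,.2205,.049],98.64)
f=vision.grab_frame("side");cv2.imwrite("pics/s1.png",cv2.resize(f["image"][80:220,150:330],None,fx=4,fy=4,interpolation=cv2.INTER_CUBIC))
```

```text
t 1.1 pos [0.4576 0.2205 0.1788] clamp [-0.0067  0.419 ] zdir 98.43 F [0.76 0.18 0.68] q [ 0.21  0.01  1.83 -0.    1.3  -1.51] open 0.0799
shift mm [129.8   2.3   0.2] rot [-0.21  0.02  0.32]
```

View pics/s1.png

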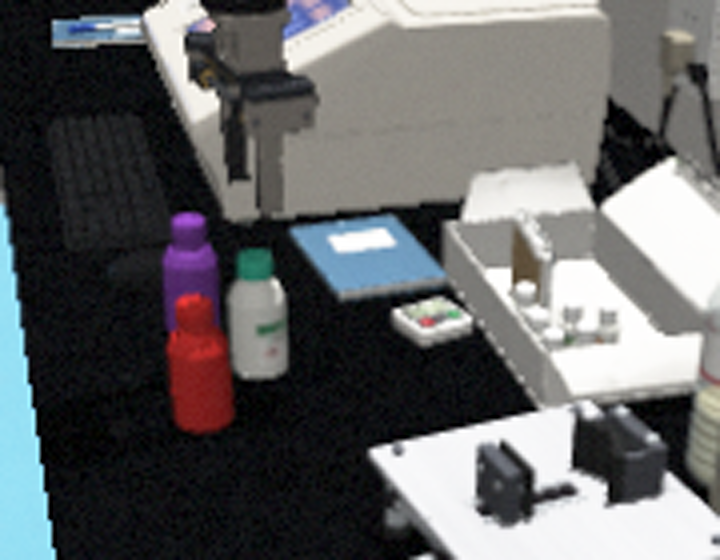

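The gripper is centred above the white bottle (fingers at crop x ≈ 235–270, bottle at 258). Descending.

Emit:
play_rows --steps '[{"tx": 0.025,"ty": 0.001,"tz": 0.0,"rx": 0.0,"ry": 0.0,"rz": 0.0},{"tx": 0.055,"ty": 0.001,"tz": 0.0,"rx": 0.0,"ry": 0.0,"rz": 0.0},{"tx": 0.085,"ty": 0.001,"tz": 0.0,"rx": 0.0,"ry": 0.0,"rz": 0.0},{"tx": 0.11,"ty": 0.001,"tz": 0.0,"rx": 0.0,"ry": 0.0,"rz": 0.0},{"tx": 0.13,"ty": 0.001,"tz": 0.0,"rx": 0.0,"ry": 0.0,"rz": 0.0}]'

```text
time: 1.65
ee_pos: [0.4522, 0.222, 0.0448]
ee_rot: [1.546, 1.568, -3.015]
ft_force: [-0.4, -1.0, 1.0]
opening: 0.0797
```

Run:
```python
from mv import *
target([.456,.2205,.049],98.64)
f=vision.grab_frame("side");cv2.imwrite("pics/s2.png",cv2.resize(f["image"][80:220,150:330],None,fx=4,fy=4,interpolation=cv2.INTER_CUBIC))
f=vision.grab_frame("top");cv2.imwrite("pics/t2.png",cv2.resize(f["image"][150:270,100:280],None,fx=4,fy=4,interpolation=cv2.INTER_CUBIC))
```

```text
t 1.65 pos [0.4522 0.222  0.0448] clamp [-0.0118  0.4213] zdir 98.67 F [-0.42 -0.98  1.02] q [ 0.22  0.19  1.93  0.    1.03 -1.51] open 0.0797
shift mm [-4.2 -3.6 -2.1] rot [ 0.03  0.   -0.17]
```

View pics/s2.png

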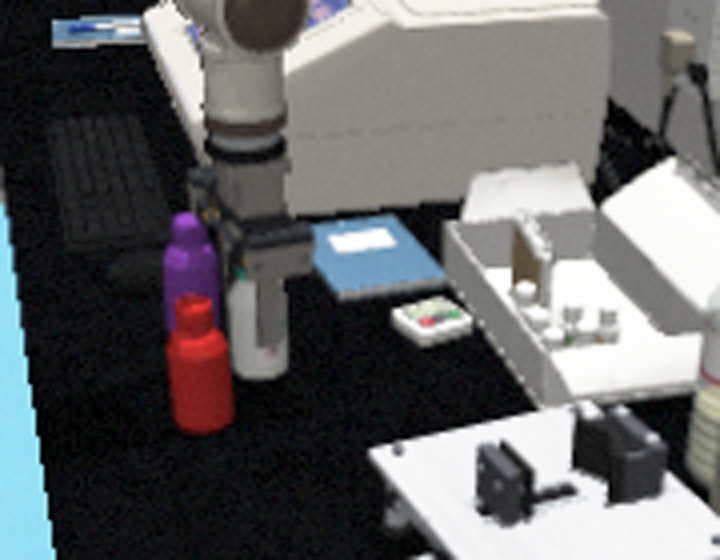

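Fingers straddle the bottle, and the neighbours are clear. Correct by a few mm and close.

Emit:
play_rows --steps '[{"tx": -0.004,"ty": -0.003,"tz": -0.002,"rx": 0.0,"ry": 0.0,"rz": 0.0},{"tx": -0.004,"ty": -0.003,"tz": -0.002,"rx": 0.0,"ry": 0.0,"rz": 0.0},{"tx": -0.004,"ty": -0.003,"tz": -0.002,"rx": 0.0,"ry": 0.0,"rz": 0.0},{"tx": -0.004,"ty": -0.003,"tz": -0.002,"rx": 0.0,"ry": 0.0,"rz": 0.0},{"tx": -0.004,"ty": -0.003,"tz": -0.002,"rx": 0.0,"ry": 0.0,"rz": 0.0}]' --grip 0.045 --newtons 25

```text
time: 2.25
ee_pos: [0.4584, 0.2202, 0.052]
ee_rot: [-1.511, 1.568, 0.21]
ft_force: [0.3, -0.2, 5.9]
opening: 0.0541
```

Run:
```python
from mv import *
target([.456,.2205,.22],98.64)
```

```text
t 2.25 pos [0.4584 0.2202 0.052 ] clamp [-0.0059  0.4185] zdir 98.61 F [ 0.32 -0.21  5.9 ] q [ 0.21  0.18  1.92  0.    1.04 -1.51] open 0.0541
shift mm [-168.     1.9    0.7] rot [-0.03  0.01  0.15]
```

Emit:
play_rows --steps '[{"tx": -0.015,"ty": 0.0,"tz": 0.0,"rx": 0.0,"ry": 0.0,"rz": 0.0},{"tx": -0.05,"ty": 0.0,"tz": 0.0,"rx": 0.0,"ry": 0.0,"rz": 0.0},{"tx": -0.095,"ty": 0.0,"tz": 0.0,"rx": 0.0,"ry": 0.0,"rz": 0.0},{"tx": -0.14,"ty": -0.01,"tz": -0.01,"rx": 0.0,"ry": 0.0,"rz": 0.0},{"tx": -0.168,"ty": -0.02,"tz": -0.03,"rx": 0.0,"ry": 0.0,"rz": 0.0}]'

```text
time: 2.75
ee_pos: [0.4822, 0.194, 0.2219]
ee_rot: [-1.418, 1.567, 0.305]
ft_force: [0.4, -0.0, -2.2]
opening: 0.054
```

Run:
```python
from mv import *
target([*cl(.091,0),.22],98.64)
```

```text
t 2.75 pos [0.4822 0.194  0.2219] clamp [0.0137 0.3891] zdir 98.73 F [ 0.4  -0.01 -2.18] q [ 0.15  0.01  1.74  0.    1.39 -1.57] open 0.054
shift mm [   2.   -76.7 -389.2] rot [0.09 0.03 0.21]
```

Lifted (−2.2 N, opening 54 mm: held). Travelling in two calls.

Emit:
play_rows --steps '[{"tx": 0.0,"ty": -0.007,"tz": -0.033,"rx": 0.0,"ry": 0.0,"rz": 0.0},{"tx": 0.0,"ty": -0.015,"tz": -0.073,"rx": 0.0,"ry": 0.0,"rz": 0.0},{"tx": 0.0,"ty": -0.023,"tz": -0.113,"rx": 0.0,"ry": 0.0,"rz": 0.0},{"tx": 0.0,"ty": -0.031,"tz": -0.153,"rx": 0.0,"ry": 0.0,"rz": 0.0},{"tx": 0.0,"ty": -0.039,"tz": -0.193,"rx": 0.0,"ry": 0.0,"rz": 0.0}]'

```text
time: 3.25
ee_pos: [0.5487, 0.0069, 0.2179]
ee_rot: [1.097, 1.569, 2.818]
ft_force: [0.0, 0.8, -2.2]
opening: 0.0541
```

Emit:
play_rows --steps '[{"tx": 0.0,"ty": -0.008,"tz": -0.04,"rx": 0.0,"ry": 0.0,"rz": 0.0},{"tx": 0.0,"ty": -0.016,"tz": -0.08,"rx": 0.0,"ry": 0.0,"rz": 0.0},{"tx": 0.0,"ty": -0.024,"tz": -0.12,"rx": 0.0,"ry": 0.0,"rz": 0.0},{"tx": 0.0,"ty": -0.031,"tz": -0.155,"rx": 0.0,"ry": 0.0,"rz": 0.0},{"tx": 0.0,"ty": -0.035,"tz": -0.18,"rx": 0.0,"ry": 0.0,"rz": 0.0}]'

```text
time: 3.75
ee_pos: [0.6104, -0.1666, 0.2175]
ee_rot: [1.1, 1.569, 2.82]
ft_force: [-0.1, 0.2, -1.6]
opening: 0.0544
```

Run:
```python
from mv import *
target([*cl(.091,0),.22],98.64)
```

```text
t 3.75 pos [ 0.6104 -0.1666  0.2175] clamp [0.0862 0.0133] zdir 98.52 F [-0.08  0.16 -1.64] q [-0.46  0.31  1.42 -0.    1.42 -2.18] open 0.0544
shift mm [ -2.5  -4.8 -13.3] rot [-0.12  0.04 -0.09]
```

Emit:
play_rows --steps '[{"tx": -0.001,"ty": -0.003,"tz": -0.008,"rx": 0.0,"ry": 0.0,"rz": 0.0},{"tx": -0.002,"ty": -0.005,"tz": -0.013,"rx": 0.0,"ry": 0.0,"rz": 0.0},{"tx": -0.002,"ty": -0.005,"tz": -0.013,"rx": 0.0,"ry": 0.0,"rz": 0.0},{"tx": -0.002,"ty": -0.005,"tz": -0.013,"rx": 0.0,"ry": 0.0,"rz": 0.0}]'

```text
time: 4.15
ee_pos: [0.6173, -0.1752, 0.2206]
ee_rot: [0.438, 1.57, 2.16]
ft_force: [0.2, -0.0, -2.7]
opening: 0.054
```

Run:
```python
from mv import *
target([*cl(.091,0),.13],98.64)
f=vision.grab_frame("side");cv2.imwrite("pics/s3.png",cv2.resize(f["image"][110:260,220:350],None,fx=4,fy=4,interpolation=cv2.INTER_CUBIC))
S=cloud(f)
# bottle lower body points below fingers: fit cylinder
P=S.reshape(-1,3);k=(P[:,2]>.16)&(P[:,2]<.215)&(np.hypot(*(P[:,:2]-cl(.091,0)).T)<.05);Q=P[k]
from scipy.optimize import least_squares
for lo,hi in((.165,.185),(.185,.205)):
    q=Q[(Q[:,2]>lo)&(Q[:,2]<hi)]
    r=least_squares(lambda p:np.hypot(q[:,0]-p[0],q[:,1]-p[1])-.0275,cl(.091,0),loss='soft_l1',f_scale=.002);print(len(q),toc(r.x).round(4))
h=cv2.cvtColor(f["image"],cv2.COLOR_BGR2GRAY)
```

```text
t 4.15 pos [ 0.6173 -0.1752  0.2206] clamp [0.0918 0.0038] zdir 98.69 F [ 0.23 -0.02 -2.72] q [-0.46  0.33  1.39  0.    1.43 -2.19] open 0.054
shift mm [90.6  0.8 -3.8] rot [ 0.05  0.03 -0.02]
79 [0.0913 0.0051]
110 [0.0909 0.0049]
```

View pics/s3.png

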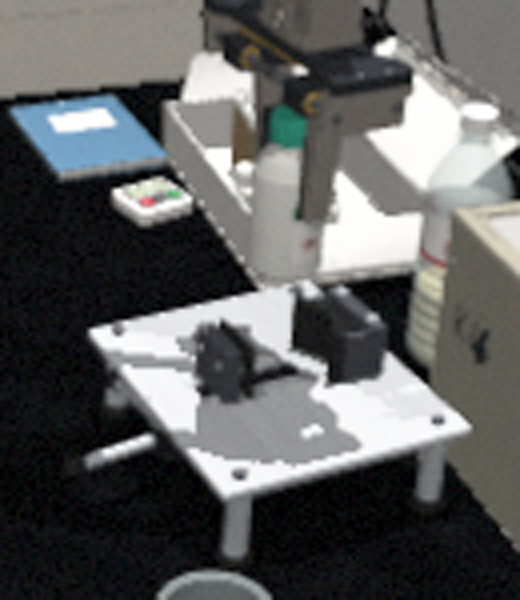

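Bottle hangs upright at clamp (91, 5) mm. Correct −4 mm in y and lower.

Emit:
play_rows --steps '[{"tx": 0.005,"ty": 0.001,"tz": -0.003,"rx": 0.0,"ry": 0.0,"rz": 0.0},{"tx": 0.02,"ty": 0.001,"tz": -0.0045,"rx": 0.0,"ry": 0.0,"rz": 0.0},{"tx": 0.04,"ty": 0.001,"tz": -0.0045,"rx": 0.0,"ry": 0.0,"rz": 0.0},{"tx": 0.06,"ty": 0.001,"tz": -0.0045,"rx": 0.0,"ry": 0.0,"rz": 0.0},{"tx": 0.075,"ty": 0.001,"tz": -0.0045,"rx": 0.0,"ry": 0.0,"rz": 0.0}]'

```text
time: 4.7
ee_pos: [0.6159, -0.1805, 0.1427]
ee_rot: [0.947, 1.568, 2.668]
ft_force: [-0.4, 0.5, -2.5]
opening: 0.0541
```

Emit:
play_rows --steps '[{"tx": 0.006,"ty": 0.0,"tz": 0.0,"rx": 0.0,"ry": 0.0,"rz": 0.0},{"tx": 0.012,"ty": 0.0,"tz": 0.0,"rx": 0.0,"ry": 0.0,"rz": 0.0},{"tx": 0.0155,"ty": 0.0,"tz": 0.0,"rx": 0.0,"ry": 0.0,"rz": 0.0},{"tx": 0.0155,"ty": 0.0,"tz": 0.0,"rx": 0.0,"ry": 0.0,"rz": 0.0},{"tx": 0.0155,"ty": 0.0,"tz": 0.0,"rx": 0.0,"ry": 0.0,"rz": 0.0}]'

```text
time: 5.2
ee_pos: [0.6176, -0.1814, 0.1309]
ee_rot: [-2.188, 1.569, -0.467]
ft_force: [-0.7, -0.3, -2.6]
opening: 0.0539
```

Run:
```python
from mv import *
target([*cl(.091,0),.128],98.64)
f=vision.grab_frame("side");cv2.imwrite("pics/s4.png",cv2.resize(f["image"][110:260,220:350],None,fx=4,fy=4,interpolation=cv2.INTER_CUBIC))
```

```text
t 5.2 pos [ 0.6176 -0.1814  0.1309] clamp [ 0.0912 -0.0024] zdir 98.61 F [-0.72 -0.26 -2.61] q [-0.47  0.4   1.47  0.    1.27 -2.19] open 0.0539
shift mm [2.9 0.2 2.4] rot [-0.03 -0.04  0.06]
```

View pics/s4.png

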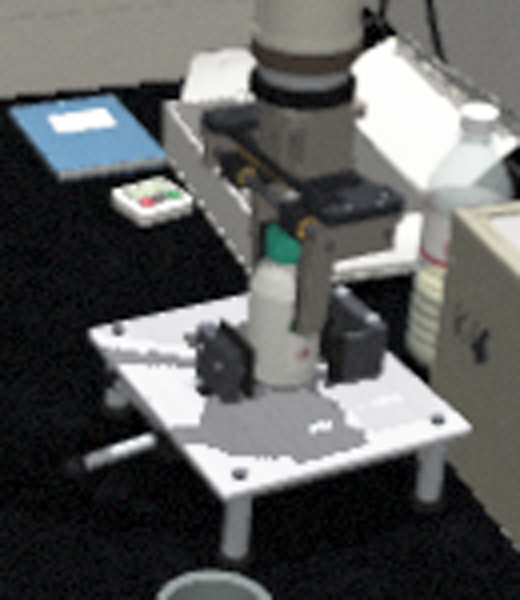

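Bottle is between the jaws, about 3 mm above the deck, and there is still no contact (Fz is just the weight). Lower slowly.

Emit:
play_rows --steps '[{"tx": 0.001,"ty": 0.0,"tz": 0.001,"rx": 0.0,"ry": 0.0,"rz": 0.0},{"tx": 0.0015,"ty": 0.0,"tz": 0.002,"rx": 0.0,"ry": 0.0,"rz": 0.0},{"tx": 0.002,"ty": 0.0,"tz": 0.002,"rx": 0.0,"ry": 0.0,"rz": 0.0},{"tx": 0.0025,"ty": 0.0,"tz": 0.002,"rx": 0.0,"ry": 0.0,"rz": 0.0},{"tx": 0.0025,"ty": 0.0,"tz": 0.002,"rx": 0.0,"ry": 0.0,"rz": 0.0}]'

```text
time: 5.75
ee_pos: [0.6169, -0.179, 0.1281]
ee_rot: [-1.05, 1.571, 0.671]
ft_force: [-1.9, 1.1, 0.8]
opening: 0.0537
```

Emit:
play_rows --steps '[{"tx": 0.0,"ty": 0.0,"tz": 0.0,"rx": 0.0,"ry": 0.0,"rz": 0.0},{"tx": 0.0,"ty": 0.0,"tz": 0.0,"rx": 0.0,"ry": 0.0,"rz": 0.0},{"tx": 0.0,"ty": 0.0,"tz": 0.0,"rx": 0.0,"ry": 0.0,"rz": 0.0}]' --grip 0.08

```text
time: 6.05
ee_pos: [0.617, -0.1794, 0.1278]
ee_rot: [-2.413, 1.57, -0.692]
ft_force: [0.3, -0.3, 0.1]
opening: 0.076
```

Run:
```python
from mv import *
target([*cl(.091,0),.24],98.64)
f=vision.grab_frame("side");cv2.imwrite("pics/s5.png",cv2.resize(f["image"][110:260,220:350],None,fx=4,fy=4,interpolation=cv2.INTER_CUBIC))
```

```text
t 6.05 pos [ 0.617  -0.1794  0.1278] clamp [ 0.0909 -0.0003] zdir 98.61 F [ 0.31 -0.32  0.12] q [-0.47  0.4   1.48 -0.    1.26 -2.19] open 0.076
shift mm [-1.122e+02 -1.000e-01  3.000e-01] rot [-0.03 -0.03  0.02]
```

View pics/s5.png

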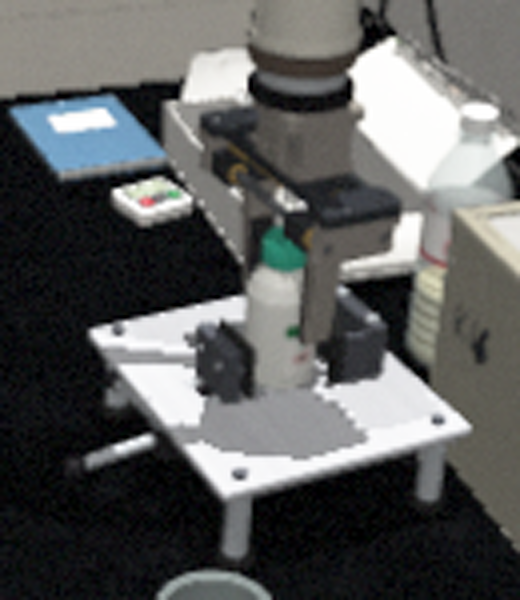

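Bottle stands free. Retreat up, then back in front of the deck while turning the wrist half around (for joint‑6 range).

Emit:
play_rows --steps '[{"tx": -0.015,"ty": 0.0,"tz": 0.0,"rx": 0.0,"ry": 0.0,"rz": 0.0},{"tx": -0.04,"ty": 0.0,"tz": 0.0,"rx": 0.0,"ry": 0.0,"rz": 0.0},{"tx": -0.07,"ty": 0.0,"tz": 0.0,"rx": 0.0,"ry": 0.0,"rz": 0.0},{"tx": -0.1,"ty": 0.0,"tz": 0.0,"rx": 0.0,"ry": 0.0,"rz": 0.0},{"tx": -0.115,"ty": 0.0,"tz": 0.0,"rx": 0.0,"ry": 0.0,"rz": 0.0}]'

```text
time: 6.6
ee_pos: [0.6182, -0.1798, 0.2473]
ee_rot: [-2.199, 1.565, -0.478]
ft_force: [-0.4, -0.0, 0.4]
opening: 0.08
```

Emit:
play_rows --steps '[{"tx": 0.0,"ty": 0.02,"tz": 0.0,"rx": 8.5,"ry": 0.0,"rz": 0.0},{"tx": 0.0,"ty": 0.05,"tz": 0.0,"rx": 17.0,"ry": 0.0,"rz": 0.0},{"tx": 0.0,"ty": 0.085,"tz": 0.0,"rx": 25.5,"ry": 0.0,"rz": 0.0},{"tx": 0.0,"ty": 0.12,"tz": 0.0,"rx": 34.0,"ry": 0.0,"rz": 0.0},{"tx": 0.0,"ty": 0.146,"tz": 0.0,"rx": 42.5,"ry": 0.0,"rz": 0.0}]' --grip 0.032

```text
time: 7.1
ee_pos: [0.4707, -0.201, 0.2426]
ee_rot: [2.163, 1.57, 3.136]
ft_force: [0.2, -0.5, 0.2]
opening: 0.0418
```

Emit:
play_rows --steps '[{"tx": 0.0,"ty": 0.0,"tz": 0.0,"rx": 8.5,"ry": 0.0,"rz": 0.0},{"tx": 0.0,"ty": 0.0,"tz": 0.0,"rx": 17.0,"ry": 0.0,"rz": 0.0},{"tx": 0.0,"ty": 0.0,"tz": 0.0,"rx": 25.5,"ry": 0.0,"rz": 0.0},{"tx": 0.0,"ty": 0.0,"tz": 0.0,"rx": 34.0,"ry": 0.0,"rz": 0.0},{"tx": 0.0,"ty": 0.0,"tz": 0.0,"rx": 42.5,"ry": 0.0,"rz": 0.0}]'

```text
time: 7.6
ee_pos: [0.4723, -0.201, 0.2427]
ee_rot: [2.556, 1.571, 2.788]
ft_force: [0.0, 0.5, -0.4]
opening: 0.0316
```

Emit:
play_rows --steps '[{"tx": 0.0,"ty": 0.0,"tz": 0.0,"rx": 8.5,"ry": 0.0,"rz": 0.0},{"tx": 0.0,"ty": 0.0,"tz": 0.0,"rx": 17.0,"ry": 0.0,"rz": 0.0},{"tx": 0.0,"ty": 0.0,"tz": 0.0,"rx": 25.5,"ry": 0.0,"rz": 0.0},{"tx": 0.0,"ty": 0.0,"tz": 0.0,"rx": 34.0,"ry": 0.0,"rz": 0.0},{"tx": 0.0,"ty": 0.0,"tz": 0.0,"rx": 42.5,"ry": 0.0,"rz": 0.0}]'

```text
time: 8.1
ee_pos: [0.4724, -0.2009, 0.2427]
ee_rot: [3.134, 1.571, 2.624]
ft_force: [0.1, 0.9, 0.0]
opening: 0.0323
```

Emit:
play_rows --steps '[{"tx": 0.0,"ty": 0.0,"tz": 0.0,"rx": 8.5,"ry": 0.0,"rz": 0.0},{"tx": 0.0,"ty": 0.0,"tz": 0.0,"rx": 17.0,"ry": 0.0,"rz": 0.0},{"tx": 0.0,"ty": 0.0,"tz": 0.0,"rx": 25.5,"ry": 0.0,"rz": 0.0},{"tx": 0.0,"ty": 0.0,"tz": 0.0,"rx": 34.0,"ry": 0.0,"rz": 0.0},{"tx": 0.0,"ty": 0.0,"tz": 0.0,"rx": 42.5,"ry": 0.0,"rz": 0.0}]'

```text
time: 8.6
ee_pos: [0.4724, -0.2009, 0.2427]
ee_rot: [-2.598, 1.571, 2.433]
ft_force: [0.2, -0.4, -0.3]
opening: 0.0323
```

Run:
```python
from mv import *
phi=.115; a=np.pi+phi; r=.055
target([*cl(r*np.cos(a),r*np.sin(a)),.03],98.64+np.degrees(phi))
f=vision.grab_frame("side");cv2.imwrite("pics/s6.png",cv2.resize(f["image"][110:260,220:350],None,fx=4,fy=4,interpolation=cv2.INTER_CUBIC))
S=cloud(f);P=S.reshape(-1,3)
from scipy.optimize import least_squares
k=(P[:,2]>.125)&(P[:,2]<.155)&(np.hypot(*(P[:,:2]-cl(.091,0)).T)<.045);q=P[k]
r=least_squares(lambda p:np.hypot(q[:,0]-p[0],q[:,1]-p[1])-.0275,cl(.091,0),loss='soft_l1',f_scale=.002);print(len(q),toc(r.x).round(4))
```

```text
t 8.6 pos [ 0.4724 -0.2009  0.2427] clamp [-0.0554  0.0001] zdir -71.74 F [ 0.19 -0.39 -0.32] q [-0.64 -0.02  1.73  0.    1.43  0.61] open 0.0323
shift mm [212.7  -0.3   6.4] rot [ 3.03 -0.01  0.01]
157 [0.089  0.0001]
```

View pics/s6.png

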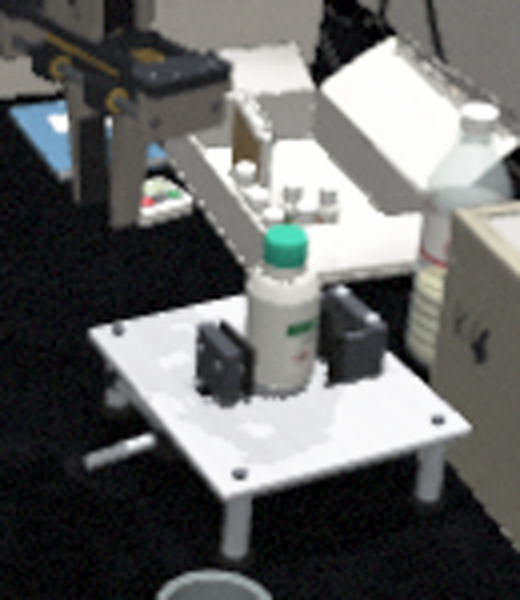

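Bottle stands upright at clamp (89, 0). Now straddle the near spoke with the fingers (opening 40 mm).

Emit:
play_rows --steps '[{"tx": 0.02,"ty": 0.004,"tz": 0.003,"rx": 4.0,"ry": 0.0,"rz": 0.0},{"tx": 0.06,"ty": 0.008,"tz": 0.005,"rx": 9.0,"ry": 0.0,"rz": 0.0},{"tx": 0.1,"ty": 0.0124,"tz": 0.0073,"rx": 9.6,"ry": 0.0,"rz": 0.0},{"tx": 0.135,"ty": 0.0124,"tz": 0.0073,"rx": 9.6,"ry": 0.0,"rz": 0.0},{"tx": 0.16,"ty": 0.0124,"tz": 0.0073,"rx": 9.6,"ry": 0.0,"rz": 0.0}]' --grip 0.04

```text
time: 9.15
ee_pos: [0.4854, -0.2031, 0.08]
ee_rot: [-2.346, 1.568, 2.526]
ft_force: [0.4, 0.6, 0.6]
opening: 0.04
```

```bash
cat > kn.py <<'E'
from mv import *
def torque(n=4,show=True):
    F=[];M=[];p=[]
    for i in range(n):
        o,R=st();F.append(o["ft_force"]);M.append(o["moment"]);p.append(o["ee_pos"])
        if i<n-1: vision.grab_frame("top")
    F=np.array(F);M=np.array(M);p=np.array(p)
    d=p[:,:2]-O; T=d[:,0]*F[:,1]-d[:,1]*F[:,0]
    print("t",round(o["time"],2),"clamp",(toc(p[-1])*1000).round(1),"z",p[-1][2].round(4),"F",F.mean(0).round(2),"M",M.mean(0).round(3),"rxF",T.round(3),"sum",(T+M[:,2]).round(3),"mean",(T+M[:,2]).mean().round(3),"open",round(o["opening"],4))
    return o
E
python3 - <<'E'
from kn import *
torque(3)
target([*cl(-.042,-.005),.03],98.64)
E
```

```text
t 9.25 clamp [-44.3  -2.6] z 0.0787 F [-0.8   0.87 -0.29] M [-0.007  0.184 -0.002] rxF [-0.021 -0.104 -0.009] sum [-0.03  -0.081 -0.028] mean -0.046 open 0.0399
t 9.25 pos [ 0.4837 -0.202   0.0787] clamp [-0.0443 -0.0026] zdir -80.86 F [-0.21  0.16  0.69] q [-0.63  0.19  1.85 -0.    1.11  0.78] open 0.0399
shift mm [48.7  2.6  2.7] rot [ 0.5  -0.34  0.35]
```

Emit:
play_rows --steps '[{"tx": 0.0,"ty": 0.0025,"tz": 0.0025,"rx": 0.5,"ry": 0.0,"rz": 0.0},{"tx": 0.012,"ty": 0.0025,"tz": 0.0025,"rx": 0.5,"ry": 0.0,"rz": 0.0},{"tx": 0.025,"ty": 0.0025,"tz": 0.0025,"rx": 0.5,"ry": 0.0,"rz": 0.0},{"tx": 0.038,"ty": 0.0025,"tz": 0.0025,"rx": 0.5,"ry": 0.0,"rz": 0.0},{"tx": 0.048,"ty": 0.0025,"tz": 0.0025,"rx": 0.5,"ry": 0.0,"rz": 0.0}]'

```text
time: 9.75
ee_pos: [0.4889, -0.2057, 0.0332]
ee_rot: [-2.345, 1.57, 2.516]
ft_force: [0.5, 0.2, -0.4]
opening: 0.0402
```

Run:
```python
from kn import *
torque(4)
target([*cl(-.042,-.005),.03],98.64)
f=vision.grab_frame("side");cv2.imwrite("pics/s7.png",cv2.resize(f["image"][130:260,210:340],None,fx=4,fy=4,interpolation=cv2.INTER_CUBIC))
```

```text
t 9.9 clamp [-39.9  -6.9] z 0.0335 F [-0.46  0.06 -0.25] M [0.006 0.139 0.01 ] rxF [-0.002 -0.051  0.011  0.01 ] sum [-0.022 -0.032  0.035  0.027] mean 0.002 open 0.04
t 9.9 pos [ 0.4887 -0.2055  0.0335] clamp [-0.0399 -0.0069] zdir -81.48 F [ 0.43 -0.11  0.13] q [-0.63  0.27  1.86 -0.    1.02  0.8 ] open 0.04
shift mm [ 3.5 -2.1 -1.9] rot [-0.12 -0.09  0.09]
```

View pics/s7.png

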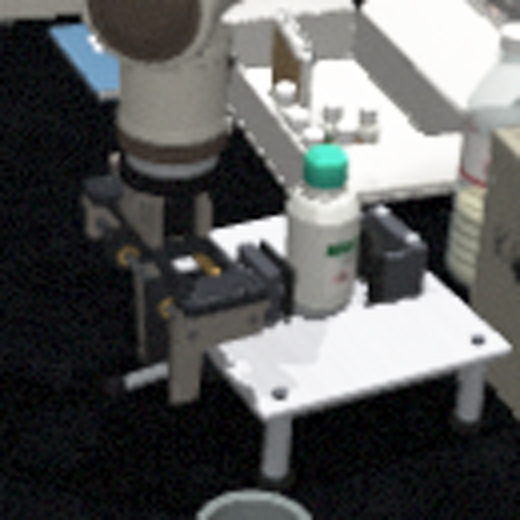

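Straddling the spoke (side crop ≈ (150,375)) with no contact force. Stroke 1: push to the right.

Emit:
play_rows --steps '[{"tx": 0.002,"ty": -0.001,"tz": 0.004,"rx": 0.0,"ry": 0.0,"rz": 0.0},{"tx": 0.003,"ty": -0.002,"tz": 0.009,"rx": 0.0,"ry": 0.0,"rz": 0.0},{"tx": 0.003,"ty": -0.002,"tz": 0.014,"rx": 0.0,"ry": 0.0,"rz": 0.0},{"tx": 0.003,"ty": -0.002,"tz": 0.019,"rx": 0.0,"ry": 0.0,"rz": 0.0},{"tx": 0.003,"ty": -0.002,"tz": 0.024,"rx": 0.0,"ry": 0.0,"rz": 0.0}]' --grip 0.05

```text
time: 10.45
ee_pos: [0.4909, -0.2288, 0.0315]
ee_rot: [-3.131, 1.567, 1.729]
ft_force: [0.4, 7.5, 3.3]
opening: 0.0502
```

Run:
```python
from kn import *
torque(1)
```

```text
t 10.45 clamp [-41.2 -30.3] z 0.0315 F [0.41 7.5  3.32] M [ 1.465 -0.018  0.062] rxF [-0.256] sum [-0.195] mean -0.195 open 0.0502
```

Emit:
play_rows --steps '[{"tx": 0.0,"ty": 0.0,"tz": 0.005,"rx": 0.0,"ry": 0.0,"rz": 0.0},{"tx": 0.0,"ty": 0.0,"tz": 0.01,"rx": 0.0,"ry": 0.0,"rz": 0.0},{"tx": 0.0,"ty": 0.0,"tz": 0.015,"rx": 0.0,"ry": 0.0,"rz": 0.0},{"tx": 0.0,"ty": 0.0,"tz": 0.02,"rx": 0.0,"ry": 0.0,"rz": 0.0},{"tx": 0.0,"ty": 0.0,"tz": 0.025,"rx": 0.0,"ry": 0.0,"rz": 0.0}]'

```text
time: 10.95
ee_pos: [0.4935, -0.2528, 0.0305]
ee_rot: [-2.701, 1.565, 2.16]
ft_force: [-1.7, 6.2, -0.3]
opening: 0.0501
```

Run:
```python
from kn import *
torque(2)
f=vision.grab_frame("side");cv2.imwrite("pics/s8.png",cv2.resize(f["image"][130:260,210:340],None,fx=4,fy=4,interpolation=cv2.INTER_CUBIC))
```

```text
t 11.0 clamp [-42.4 -55.5] z 0.0306 F [-2.64  4.89 -0.79] M [0.855 0.528 0.103] rxF [-0.31 -0.34] sum [-0.203 -0.241] mean -0.222 open 0.0502
```

View pics/s8.png

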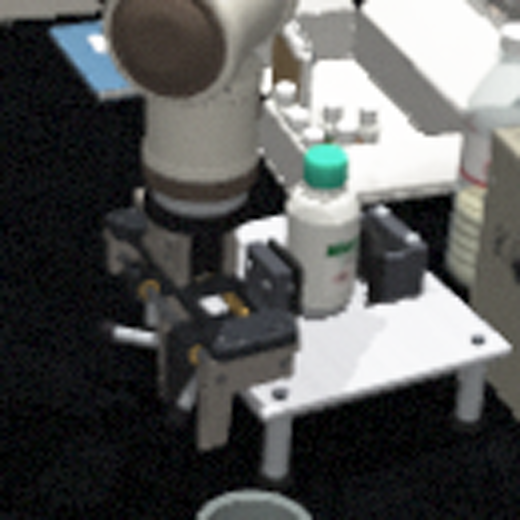

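Torque about the knob axis (force+moment) reads 0.20–0.22 N m, the expected friction, with φ ≈ 0.87. The next spoke is now at about −40° on the left (crop (130,335)). Change spokes.

Emit:
play_rows --steps '[{"tx": 0.0,"ty": 0.0,"tz": -0.006,"rx": 0.0,"ry": 0.0,"rz": 0.0},{"tx": -0.01,"ty": 0.0,"tz": -0.008,"rx": 0.0,"ry": 0.0,"rz": 0.0},{"tx": -0.03,"ty": 0.0,"tz": -0.008,"rx": 0.0,"ry": 0.0,"rz": 0.0},{"tx": -0.045,"ty": 0.0,"tz": -0.012,"rx": 0.0,"ry": 0.0,"rz": 0.0},{"tx": -0.048,"ty": 0.0,"tz": -0.03,"rx": 0.0,"ry": 0.0,"rz": 0.0}]'

```text
time: 11.55
ee_pos: [0.4924, -0.2271, 0.0832]
ee_rot: [0.729, 1.563, -0.694]
ft_force: [-0.0, -0.3, 0.4]
opening: 0.05
```

Emit:
play_rows --steps '[{"tx": 0.0,"ty": 0.0,"tz": -0.02,"rx": 0.0,"ry": 0.0,"rz": 0.0},{"tx": 0.0,"ty": 0.0,"tz": -0.04,"rx": 0.0,"ry": 0.0,"rz": 0.0},{"tx": 0.0,"ty": 0.0,"tz": -0.055,"rx": 0.0,"ry": 0.0,"rz": 0.0},{"tx": 0.0,"ty": 0.0,"tz": -0.06,"rx": 0.0,"ry": 0.0,"rz": 0.0},{"tx": 0.0,"ty": 0.0,"tz": -0.06,"rx": 0.0,"ry": 0.0,"rz": 0.0}]' --grip 0.06

```text
time: 12.05
ee_pos: [0.4812, -0.1649, 0.0794]
ee_rot: [-1.711, 1.571, -3.132]
ft_force: [-0.5, -1.0, 0.6]
opening: 0.0603
```

Run:
```python
from kn import *
torque(2)
target([*cl(-.042,.035),.03],98.64)
f=vision.grab_frame("side");cv2.imwrite("pics/s9.png",cv2.resize(f["image"][130:260,210:340],None,fx=4,fy=4,interpolation=cv2.INTER_CUBIC))
for th in (-35,-40,-45):
    a=np.radians(180+th); print(th,((proj(f,[[*cl(r*np.cos(a),r*np.sin(a)),.045] for r in(.03,.077)])-[210,130])*4).round(0).tolist())
f=vision.grab_frame("top");cv2.imwrite("pics/t9.png",cv2.resize(f["image"][150:250,210:340],None,fx=4,fy=4,interpolation=cv2.INTER_CUBIC))
```

```text
t 12.1 clamp [-41.1  33.6] z 0.0796 F [-0.54 -0.63  0.3 ] M [ 0.022  0.114 -0.007] rxF [0.061 0.026] sum [0.056 0.017] mean 0.037 open 0.0601
t 12.1 pos [ 0.4815 -0.1657  0.0796] clamp [-0.0411  0.0336] zdir -81.45 F [-0.57 -0.24  0.02] q [-0.57  0.14  1.9  -0.    1.1   0.85] open 0.0601
shift mm [49.6 -0.9 -1.5] rot [-0.09  0.02 -0.  ]
-35 [[173.0, 346.0], [113.0, 339.0]]
-40 [[174.0, 344.0], [115.0, 334.0]]
-45 [[175.0, 342.0], [118.0, 329.0]]
```

View pics/s9.png

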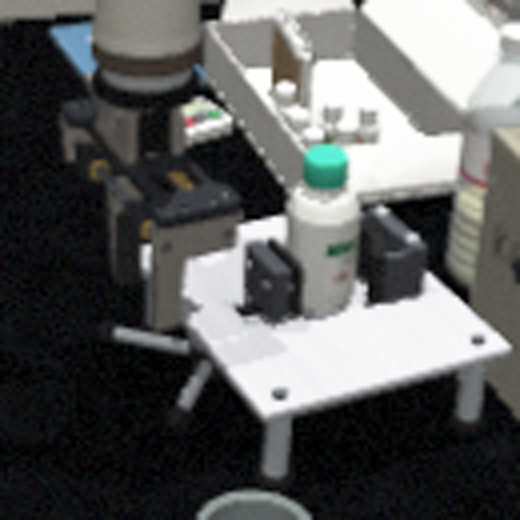

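View pics/t9.png

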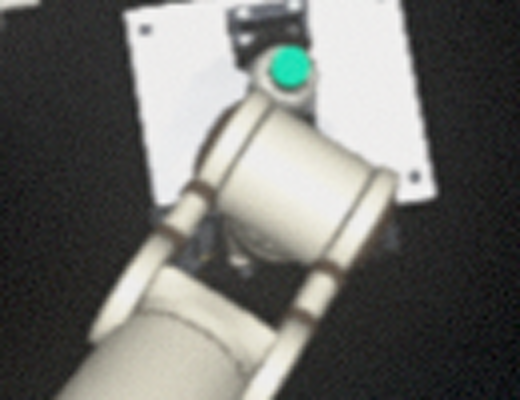

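Side view: spoke tip at crop (115,332) matches θ = −40°. Lower.

Emit:
play_rows --steps '[{"tx": 0.006,"ty": -0.001,"tz": -0.001,"rx": 0.0,"ry": 0.0,"rz": 0.0},{"tx": 0.018,"ty": -0.001,"tz": -0.001,"rx": 0.0,"ry": 0.0,"rz": 0.0},{"tx": 0.031,"ty": -0.001,"tz": -0.001,"rx": 0.0,"ry": 0.0,"rz": 0.0},{"tx": 0.043,"ty": -0.001,"tz": -0.001,"rx": 0.0,"ry": 0.0,"rz": 0.0},{"tx": 0.0495,"ty": -0.001,"tz": -0.001,"rx": 0.0,"ry": 0.0,"rz": 0.0}]'

```text
time: 12.7
ee_pos: [0.479, -0.1643, 0.0279]
ee_rot: [-2.282, 1.568, 2.578]
ft_force: [-0.1, 0.1, 0.0]
opening: 0.0599
```

Run:
```python
from kn import *
torque(2)
```

```text
t 12.75 clamp [-43.5  35.5] z 0.0275 F [-0.75  0.42 -0.52] M [-0.02   0.207  0.072] rxF [-0.001  0.004] sum [0.083 0.063] mean 0.073 open 0.0602
```

Emit:
play_rows --steps '[{"tx": -0.002,"ty": 0.001,"tz": 0.005,"rx": 0.0,"ry": 0.0,"rz": 0.0},{"tx": -0.003,"ty": 0.001,"tz": 0.01,"rx": 0.0,"ry": 0.0,"rz": 0.0},{"tx": -0.003,"ty": 0.001,"tz": 0.015,"rx": 0.0,"ry": 0.0,"rz": 0.0},{"tx": -0.003,"ty": 0.001,"tz": 0.02,"rx": 0.0,"ry": 0.0,"rz": 0.0},{"tx": -0.003,"ty": 0.001,"tz": 0.025,"rx": 0.0,"ry": 0.0,"rz": 0.0}]'

```text
time: 13.25
ee_pos: [0.4846, -0.1892, 0.033]
ee_rot: [-2.777, 1.569, 2.084]
ft_force: [0.0, 4.1, 0.8]
opening: 0.06
```

Run:
```python
from kn import *
torque(2)
```

```text
t 13.3 clamp [-41.4   8.9] z 0.0331 F [-0.09  3.15  0.22] M [ 0.75   0.235 -0.069] rxF [-0.175 -0.092] sum [-0.201 -0.205] mean -0.203 open 0.0598
```

Emit:
play_rows --steps '[{"tx": 0.0,"ty": 0.0,"tz": 0.004,"rx": 0.0,"ry": 0.0,"rz": 0.0},{"tx": 0.0,"ty": 0.0,"tz": 0.008,"rx": 0.0,"ry": 0.0,"rz": 0.0},{"tx": 0.0,"ty": 0.0,"tz": 0.012,"rx": 0.0,"ry": 0.0,"rz": 0.0},{"tx": 0.0,"ty": 0.0,"tz": 0.016,"rx": 0.0,"ry": 0.0,"rz": 0.0},{"tx": 0.0,"ty": 0.0,"tz": 0.02,"rx": 0.0,"ry": 0.0,"rz": 0.0}]'

```text
time: 13.8
ee_pos: [0.4868, -0.2087, 0.0324]
ee_rot: [-2.33, 1.568, 2.532]
ft_force: [-2.8, 5.8, 0.7]
opening: 0.06
```

Run:
```python
from kn import *
torque(2)
f=vision.grab_frame("side");cv2.imwrite("pics/s10.png",cv2.resize(f["image"][130:260,210:340],None,fx=4,fy=4,interpolation=cv2.INTER_CUBIC))
S=cloud(f);P=S.reshape(-1,3)
from scipy.optimize import least_squares
k=(P[:,2]>.125)&(P[:,2]<.155)&(np.hypot(*(P[:,:2]-cl(.091,0)).T)<.045);q=P[k]
r=least_squares(lambda p:np.hypot(q[:,0]-p[0],q[:,1]-p[1])-.0275,cl(.091,0),loss='soft_l1',f_scale=.002);print(len(q),toc(r.x).round(4))
```

```text
t 13.85 clamp [-42.2 -10.4] z 0.0325 F [-2.36  4.71  0.3 ] M [ 0.796  0.612 -0.009] rxF [-0.278 -0.178] sum [-0.328 -0.146] mean -0.237 open 0.0599
159 [0.0927 0.0014]
```

View pics/s10.png

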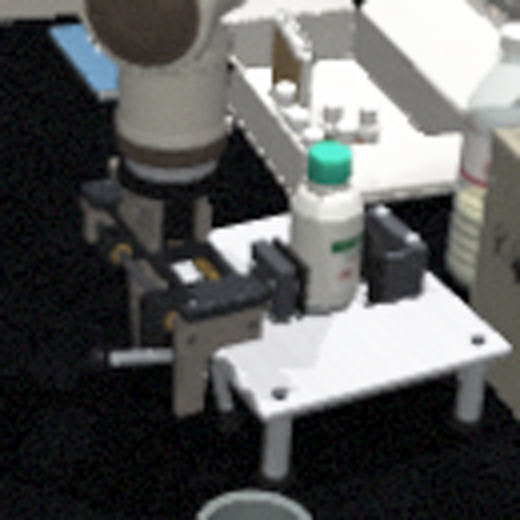

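Emit:
play_rows --steps '[{"tx": 0.0,"ty": 0.0,"tz": 0.001,"rx": 0.0,"ry": 0.0,"rz": 0.0},{"tx": 0.0,"ty": 0.0,"tz": 0.002,"rx": 0.0,"ry": 0.0,"rz": 0.0},{"tx": 0.0,"ty": 0.0,"tz": 0.003,"rx": 0.0,"ry": 0.0,"rz": 0.0},{"tx": 0.0,"ty": 0.0,"tz": 0.004,"rx": 0.0,"ry": 0.0,"rz": 0.0},{"tx": 0.0,"ty": 0.0,"tz": 0.005,"rx": 0.0,"ry": 0.0,"rz": 0.0}]'

```text
time: 14.4
ee_pos: [0.4877, -0.2135, 0.0325]
ee_rot: [-2.286, 1.568, 2.575]
ft_force: [-3.1, 5.4, 0.3]
opening: 0.0598
```

Run:
```python
from kn import *
torque(3)
```

```text
t 14.5 clamp [-42.1 -14.8] z 0.0325 F [-2.73  4.81 -0.08] M [ 0.787  0.686 -0.01 ] rxF [-0.278 -0.228 -0.234] sum [-0.298 -0.234 -0.237] mean -0.256 open 0.06
```

Emit:
play_rows --steps '[{"tx": 0.0,"ty": 0.0,"tz": 0.001,"rx": 0.0,"ry": 0.0,"rz": 0.0},{"tx": 0.0,"ty": 0.0,"tz": 0.002,"rx": 0.0,"ry": 0.0,"rz": 0.0},{"tx": 0.0,"ty": 0.0,"tz": 0.003,"rx": 0.0,"ry": 0.0,"rz": 0.0},{"tx": 0.0,"ty": 0.0,"tz": 0.004,"rx": 0.0,"ry": 0.0,"rz": 0.0},{"tx": 0.0,"ty": 0.0,"tz": 0.004,"rx": 0.0,"ry": 0.0,"rz": 0.0}]'

```text
time: 15.0
ee_pos: [0.4882, -0.2176, 0.0325]
ee_rot: [-2.18, 1.568, 2.682]
ft_force: [-4.0, 4.0, -0.1]
opening: 0.0601
```

Run:
```python
from kn import *
torque(3)
```

```text
t 15.1 clamp [-42.2 -18.8] z 0.0325 F [-3.88  4.18 -0.22] M [0.726 0.746 0.09 ] rxF [-0.254 -0.227 -0.297] sum [-0.175 -0.129 -0.204] mean -0.169 open 0.0604
```

Emit:
play_rows --steps '[{"tx": 0.0,"ty": 0.0,"tz": 0.001,"rx": 0.0,"ry": 0.0,"rz": 0.0},{"tx": 0.0,"ty": 0.0,"tz": 0.002,"rx": 0.0,"ry": 0.0,"rz": 0.0},{"tx": 0.0,"ty": 0.0,"tz": 0.003,"rx": 0.0,"ry": 0.0,"rz": 0.0},{"tx": 0.0,"ty": 0.0,"tz": 0.004,"rx": 0.0,"ry": 0.0,"rz": 0.0},{"tx": 0.0,"ty": 0.0,"tz": 0.005,"rx": 0.0,"ry": 0.0,"rz": 0.0}]'

```text
time: 15.6
ee_pos: [0.4886, -0.2224, 0.0324]
ee_rot: [-2.17, 1.567, 2.692]
ft_force: [-5.0, 4.3, 0.0]
opening: 0.0598
```

Run:
```python
from kn import *
torque(3)
f=vision.grab_frame("side");cv2.imwrite("pics/s11.png",cv2.resize(f["image"][130:260,210:340],None,fx=4,fy=4,interpolation=cv2.INTER_CUBIC))
S=cloud(f);P=S.reshape(-1,3)
from scipy.optimize import least_squares
k=(P[:,2]>.125)&(P[:,2]<.155)&(np.hypot(*(P[:,:2]-cl(.093,0)).T)<.045);q=P[k]
r=least_squares(lambda p:np.hypot(q[:,0]-p[0],q[:,1]-p[1])-.0275,cl(.093,0),loss='soft_l1',f_scale=.002);print(len(q),toc(r.x).round(4))
```

```text
t 15.7 clamp [-42.4 -23.8] z 0.0325 F [-4.54  4.21 -0.07] M [0.767 0.882 0.045] rxF [-0.317 -0.321 -0.253] sum [-0.269 -0.284 -0.204] mean -0.253 open 0.0601
167 [0.0954 0.0017]
```

View pics/s11.png

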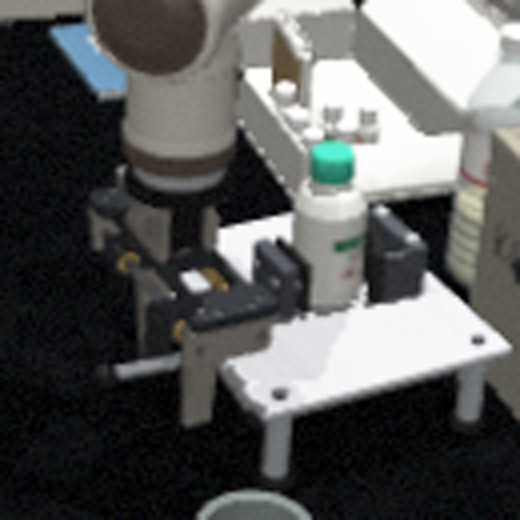

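Emit:
play_rows --steps '[{"tx": 0.0,"ty": 0.0,"tz": 0.0008,"rx": 0.0,"ry": 0.0,"rz": 0.0},{"tx": 0.0,"ty": 0.0,"tz": 0.0016,"rx": 0.0,"ry": 0.0,"rz": 0.0},{"tx": 0.0,"ty": 0.0,"tz": 0.0024,"rx": 0.0,"ry": 0.0,"rz": 0.0},{"tx": 0.0,"ty": 0.0,"tz": 0.0032,"rx": 0.0,"ry": 0.0,"rz": 0.0},{"tx": 0.0,"ty": 0.0,"tz": 0.004,"rx": 0.0,"ry": 0.0,"rz": 0.0}]'

```text
time: 16.25
ee_pos: [0.4889, -0.2261, 0.0324]
ee_rot: [-2.205, 1.566, 2.657]
ft_force: [-5.2, 5.1, 1.7]
opening: 0.0597
```

```bash
cat > bx.py <<'E'
from kn import *
from scipy.optimize import least_squares
def bx():
    f=vision.grab_frame("side")
    P=cloud(f).reshape(-1,3)
    k=(P[:,2]>.125)&(P[:,2]<.155)&(np.hypot(*(P[:,:2]-cl(.095,0)).T)<.045);q=P[k]
    r=least_squares(lambda p:np.hypot(q[:,0]-p[0],q[:,1]-p[1])-.0275,cl(.095,0),loss='soft_l1',f_scale=.002);print("bottle",len(q),toc(r.x).round(4))
    return f
E
python3 - <<'E'
from bx import *
torque(3); bx()
E
```

```text
t 16.35 clamp [-42.8 -27.4] z 0.0324 F [-5.07  4.61  1.39] M [0.919 1.083 0.126] rxF [-0.368 -0.345 -0.324] sum [-0.231 -0.23  -0.199] mean -0.22 open 0.06
bottle 162 [0.0959 0.0016]
```

Emit:
play_rows --steps '[{"tx": 0.0,"ty": 0.0,"tz": 0.0008,"rx": 0.0,"ry": 0.0,"rz": 0.0},{"tx": 0.0,"ty": 0.0,"tz": 0.0016,"rx": 0.0,"ry": 0.0,"rz": 0.0},{"tx": 0.0,"ty": 0.0,"tz": 0.0024,"rx": 0.0,"ry": 0.0,"rz": 0.0},{"tx": 0.0,"ty": 0.0,"tz": 0.003,"rx": 0.0,"ry": 0.0,"rz": 0.0}]'

```text
time: 16.8
ee_pos: [0.4892, -0.2288, 0.0323]
ee_rot: [-2.253, 1.566, 2.609]
ft_force: [-5.8, 6.2, 2.1]
opening: 0.0599
```

Run:
```python
from bx import *
torque(3); bx()
```

```text
t 16.9 clamp [-42.9 -30.1] z 0.0323 F [-5.21  6.05  1.77] M [1.075 1.159 0.195] rxF [-0.443 -0.432 -0.378] sum [-0.263 -0.209 -0.197] mean -0.223 open 0.06
bottle 163 [0.0966 0.0015]
```

Emit:
play_rows --steps '[{"tx": 0.0,"ty": 0.0,"tz": 0.0006,"rx": 0.0,"ry": 0.0,"rz": 0.0},{"tx": 0.0,"ty": 0.0,"tz": 0.0012,"rx": 0.0,"ry": 0.0,"rz": 0.0},{"tx": 0.0,"ty": 0.0,"tz": 0.0018,"rx": 0.0,"ry": 0.0,"rz": 0.0},{"tx": 0.0,"ty": 0.0,"tz": 0.0024,"rx": 0.0,"ry": 0.0,"rz": 0.0}]'

```text
time: 17.35
ee_pos: [0.4895, -0.2312, 0.0323]
ee_rot: [-2.231, 1.566, 2.631]
ft_force: [-6.1, 6.6, 2.7]
opening: 0.06
```

Run:
```python
from bx import *
torque(3); bx()
```

```text
t 17.45 clamp [-43.  -32.6] z 0.0323 F [-5.95  6.    2.31] M [1.023 1.156 0.203] rxF [-0.484 -0.448 -0.433] sum [-0.325 -0.238 -0.193] mean -0.252 open 0.06
bottle 162 [0.0976 0.0015]
```

Emit:
play_rows --steps '[{"tx": 0.0,"ty": 0.0,"tz": 0.0006,"rx": 0.0,"ry": 0.0,"rz": 0.0},{"tx": 0.0,"ty": 0.0,"tz": 0.0012,"rx": 0.0,"ry": 0.0,"rz": 0.0},{"tx": 0.0,"ty": 0.0,"tz": 0.0018,"rx": 0.0,"ry": 0.0,"rz": 0.0}]'

```text
time: 17.8
ee_pos: [0.4898, -0.233, 0.0323]
ee_rot: [-2.21, 1.566, 2.653]
ft_force: [-6.6, 5.5, 1.5]
opening: 0.0601
```

Run:
```python
from bx import *
torque(3); bx()
```

```text
t 17.9 clamp [-43.  -34.4] z 0.0323 F [-6.09  5.42  1.33] M [0.98  1.145 0.205] rxF [-0.472 -0.477 -0.397] sum [-0.261 -0.299 -0.17 ] mean -0.243 open 0.0601
bottle 165 [0.0979 0.0013]
```

Emit:
play_rows --steps '[{"tx": 0.0,"ty": 0.0,"tz": 0.0006,"rx": 0.0,"ry": 0.0,"rz": 0.0},{"tx": 0.0,"ty": 0.0,"tz": 0.0012,"rx": 0.0,"ry": 0.0,"rz": 0.0},{"tx": 0.0,"ty": 0.0,"tz": 0.0018,"rx": 0.0,"ry": 0.0,"rz": 0.0}]'

```text
time: 18.25
ee_pos: [0.4901, -0.2349, 0.0323]
ee_rot: [-2.208, 1.566, 2.654]
ft_force: [-6.8, 5.0, 2.5]
opening: 0.0597
```

Run:
```python
from bx import *
torque(4); bx()
```

```text
t 18.4 clamp [-42.9 -36.3] z 0.0323 F [-5.67  5.03  1.58] M [0.943 1.124 0.202] rxF [-0.475 -0.408 -0.442 -0.376] sum [-0.257 -0.226 -0.287 -0.123] mean -0.223 open 0.0601
bottle 165 [0.0984 0.0017]
```

Emit:
play_rows --steps '[{"tx": 0.0,"ty": 0.0,"tz": 0.0006,"rx": 0.0,"ry": 0.0,"rz": 0.0},{"tx": 0.0,"ty": 0.0,"tz": 0.0012,"rx": 0.0,"ry": 0.0,"rz": 0.0},{"tx": 0.0,"ty": 0.0,"tz": 0.0018,"rx": 0.0,"ry": 0.0,"rz": 0.0}]'

```text
time: 18.75
ee_pos: [0.4905, -0.2367, 0.0323]
ee_rot: [-2.201, 1.566, 2.661]
ft_force: [-4.4, 5.3, 0.4]
opening: 0.0601
```

Run:
```python
from bx import *
torque(4); f=bx()
cv2.imwrite("pics/s12.png",cv2.resize(f["image"][130:260,210:340],None,fx=4,fy=4,interpolation=cv2.INTER_CUBIC))
```

```text
t 18.9 clamp [-42.8 -38.2] z 0.0324 F [-5.12  4.7   0.95] M [0.895 1.032 0.176] rxF [-0.386 -0.427 -0.391 -0.389] sum [-0.172 -0.254 -0.235 -0.227] mean -0.222 open 0.0599
bottle 167 [0.0988 0.0016]
```

View pics/s12.png

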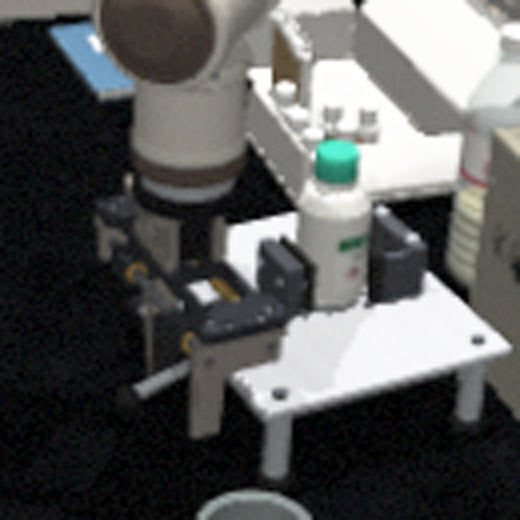

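Emit:
play_rows --steps '[{"tx": 0.0,"ty": 0.0,"tz": 0.0006,"rx": 0.0,"ry": 0.0,"rz": 0.0},{"tx": 0.0,"ty": 0.0,"tz": 0.0012,"rx": 0.0,"ry": 0.0,"rz": 0.0},{"tx": 0.0,"ty": 0.0,"tz": 0.0018,"rx": 0.0,"ry": 0.0,"rz": 0.0}]'

```text
time: 19.25
ee_pos: [0.4909, -0.2386, 0.0324]
ee_rot: [-2.223, 1.567, 2.639]
ft_force: [-3.9, 5.0, 0.9]
opening: 0.06
```

Run:
```python
from bx import *
torque(4); f=bx()
```

```text
t 19.4 clamp [-42.6 -40. ] z 0.0324 F [-4.3   4.68  0.67] M [0.904 0.935 0.155] rxF [-0.363 -0.393 -0.374 -0.338] sum [-0.206 -0.245 -0.195 -0.2  ] mean -0.212 open 0.0601
bottle 162 [0.0996 0.0016]
```

Emit:
play_rows --steps '[{"tx": 0.0,"ty": 0.0,"tz": 0.0006,"rx": 0.0,"ry": 0.0,"rz": 0.0},{"tx": 0.0,"ty": 0.0,"tz": 0.0012,"rx": 0.0,"ry": 0.0,"rz": 0.0},{"tx": 0.0,"ty": 0.0,"tz": 0.0018,"rx": 0.0,"ry": 0.0,"rz": 0.0}]'

```text
time: 19.75
ee_pos: [0.4914, -0.2403, 0.0324]
ee_rot: [-2.281, 1.567, 2.58]
ft_force: [-3.8, 5.0, -0.4]
opening: 0.06
```

Run:
```python
from bx import *
torque(4); f=bx()
```

```text
t 19.9 clamp [-42.4 -41.9] z 0.0324 F [-3.9   5.21  0.38] M [0.891 0.841 0.16 ] rxF [-0.362 -0.413 -0.407 -0.308] sum [-0.187 -0.267 -0.223 -0.173] mean -0.213 open 0.0601
bottle 161 [0.1    0.0015]
```

Emit:
play_rows --steps '[{"tx": 0.0,"ty": 0.0,"tz": 0.0006,"rx": 0.0,"ry": 0.0,"rz": 0.0},{"tx": 0.0,"ty": 0.0,"tz": 0.0012,"rx": 0.0,"ry": 0.0,"rz": 0.0},{"tx": 0.0,"ty": 0.0,"tz": 0.0018,"rx": 0.0,"ry": 0.0,"rz": 0.0}]'

```text
time: 20.25
ee_pos: [0.4918, -0.2418, 0.0324]
ee_rot: [-2.442, 1.567, 2.42]
ft_force: [-4.3, 6.9, 0.4]
opening: 0.0602
```

Run:
```python
from bx import *
torque(4); f=bx()
```

```text
t 20.4 clamp [-42.3 -43.3] z 0.0324 F [-3.37  6.63  0.88] M [1.113 0.724 0.113] rxF [-0.454 -0.368 -0.409 -0.367] sum [-0.352 -0.254 -0.251 -0.292] mean -0.287 open 0.0601
bottle 162 [0.1003 0.0015]
```

Torque is rising (0.29) and the tool lags its command: onset of tightness. Smaller steps now.

Emit:
play_rows --steps '[{"tx": 0.0,"ty": 0.0,"tz": 0.0004,"rx": 0.0,"ry": 0.0,"rz": 0.0},{"tx": 0.0,"ty": 0.0,"tz": 0.0007,"rx": 0.0,"ry": 0.0,"rz": 0.0}]'

```text
time: 20.65
ee_pos: [0.4919, -0.2422, 0.0323]
ee_rot: [-2.518, 1.567, 2.343]
ft_force: [-2.7, 7.9, 0.8]
opening: 0.06
```

Run:
```python
from bx import *
torque(6); f=bx()
```

```text
t 20.9 clamp [-42.3 -43.7] z 0.0323 F [-3.13  6.93  0.87] M [1.25  0.71  0.124] rxF [-0.41  -0.368 -0.44  -0.368 -0.431 -0.376] sum [-0.254 -0.214 -0.382 -0.259 -0.242 -0.299] mean -0.275 open 0.0599
bottle 157 [0.1    0.0017]
```

Emit:
play_rows --steps '[{"tx": 0.0,"ty": 0.0,"tz": 0.0005,"rx": 0.0,"ry": 0.0,"rz": 0.0},{"tx": 0.0,"ty": 0.0,"tz": 0.001,"rx": 0.0,"ry": 0.0,"rz": 0.0}]'

```text
time: 21.15
ee_pos: [0.4921, -0.2429, 0.0323]
ee_rot: [-2.607, 1.566, 2.255]
ft_force: [-2.8, 9.3, 1.7]
opening: 0.0601
```

Run:
```python
from bx import *
torque(6); f=bx()
```

```text
t 21.4 clamp [-42.2 -44.4] z 0.0323 F [-2.87  8.27  1.23] M [1.444 0.655 0.128] rxF [-0.466 -0.471 -0.41  -0.447 -0.408 -0.402] sum [-0.374 -0.311 -0.251 -0.301 -0.277 -0.323] mean -0.306 open 0.06
bottle 160 [0.1001 0.0014]
```

Emit:
play_rows --steps '[{"tx": 0.0,"ty": 0.0,"tz": 0.0005,"rx": 0.0,"ry": 0.0,"rz": 0.0},{"tx": 0.0,"ty": 0.0,"tz": 0.0011,"rx": 0.0,"ry": 0.0,"rz": 0.0}]'

```text
time: 21.65
ee_pos: [0.4922, -0.2436, 0.0322]
ee_rot: [-2.691, 1.566, 2.171]
ft_force: [-2.5, 9.2, 1.4]
opening: 0.0604
```

Run:
```python
from bx import *
torque(6); f=bx()
```

```text
t 21.9 clamp [-42.1 -45.2] z 0.0322 F [-2.55  9.08  1.17] M [1.665 0.575 0.109] rxF [-0.45  -0.473 -0.493 -0.436 -0.397 -0.426] sum [-0.348 -0.406 -0.332 -0.322 -0.29  -0.325] mean -0.337 open 0.0598
bottle 165 [0.1004 0.0015]
```

Emit:
play_rows --steps '[{"tx": 0.0,"ty": 0.0,"tz": 0.0004,"rx": 0.0,"ry": 0.0,"rz": 0.0},{"tx": 0.0,"ty": 0.0,"tz": 0.0006,"rx": 0.0,"ry": 0.0,"rz": 0.0}]'

```text
time: 22.15
ee_pos: [0.4923, -0.244, 0.0322]
ee_rot: [-2.734, 1.565, 2.128]
ft_force: [-2.2, 9.3, 1.6]
opening: 0.0601
```

Run:
```python
from bx import *
torque(8); f=bx()
cv2.imwrite("pics/s13.png",cv2.resize(f["image"][130:260,210:340],None,fx=4,fy=4,interpolation=cv2.INTER_CUBIC))
```

```text
t 22.5 clamp [-42.1 -45.5] z 0.0322 F [-2.62  9.61  1.53] M [1.801 0.54  0.093] rxF [-0.436 -0.47  -0.438 -0.461 -0.491 -0.479 -0.486 -0.485] sum [-0.345 -0.385 -0.359 -0.317 -0.398 -0.392 -0.398 -0.406] mean -0.375 open 0.0601
bottle 166 [0.1003 0.0015]
```

View pics/s13.png

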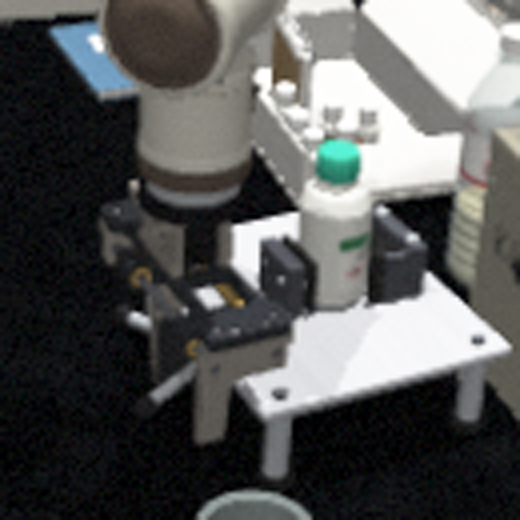

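Torque is about 0.37 N m, so roughly 16 N on the jaw. Stop here. Back off to the left to open a gap and lift away.

Emit:
play_rows --steps '[{"tx": 0.0,"ty": 0.0,"tz": -0.003,"rx": 0.0,"ry": 0.0,"rz": 0.0},{"tx": 0.0,"ty": 0.0,"tz": -0.008,"rx": 0.0,"ry": 0.0,"rz": 0.0},{"tx": 0.0,"ty": 0.0,"tz": -0.013,"rx": 0.0,"ry": 0.0,"rz": 0.0},{"tx": 0.0,"ty": 0.0,"tz": -0.016,"rx": 0.0,"ry": 0.0,"rz": 0.0},{"tx": -0.01,"ty": 0.0,"tz": -0.016,"rx": 0.0,"ry": 0.0,"rz": 0.0}]'

```text
time: 23.05
ee_pos: [0.4903, -0.2299, 0.0425]
ee_rot: [-2.273, 1.569, 2.588]
ft_force: [-0.3, 0.4, 0.9]
opening: 0.0599
```

Emit:
play_rows --steps '[{"tx": -0.02,"ty": 0.0,"tz": 0.0,"rx": 0.0,"ry": 0.0,"rz": 0.0},{"tx": -0.05,"ty": -0.005,"tz": 0.0,"rx": 0.0,"ry": 0.0,"rz": 0.0},{"tx": -0.085,"ty": -0.01,"tz": 0.0,"rx": 0.0,"ry": 0.0,"rz": 0.0},{"tx": -0.12,"ty": -0.02,"tz": 0.0,"rx": 0.0,"ry": 0.0,"rz": 0.0},{"tx": -0.15,"ty": -0.03,"tz": 0.0,"rx": 0.0,"ry": 0.0,"rz": 0.0}]'

```text
time: 23.55
ee_pos: [0.4617, -0.2358, 0.1962]
ee_rot: [0.646, 1.567, -0.776]
ft_force: [0.3, 0.4, -1.4]
opening: 0.0599
```

Emit:
play_rows --steps '[{"tx": -0.02,"ty": -0.02,"tz": -0.01,"rx": 0.0,"ry": 0.0,"rz": 0.0},{"tx": -0.03,"ty": -0.04,"tz": -0.03,"rx": 0.0,"ry": 0.0,"rz": 0.0},{"tx": -0.04,"ty": -0.05,"tz": -0.05,"rx": 0.0,"ry": 0.0,"rz": 0.0},{"tx": -0.04,"ty": -0.05,"tz": -0.05,"rx": 0.0,"ry": 0.0,"rz": 0.0},{"tx": -0.04,"ty": -0.05,"tz": -0.05,"rx": 0.0,"ry": 0.0,"rz": 0.0}]'

```text
time: 24.05
ee_pos: [0.405, -0.1936, 0.234]
ee_rot: [0.624, 1.568, -0.798]
ft_force: [0.4, -1.5, -0.7]
opening: 0.0604
```

Run:
```python
from bx import *
torque(3); f=bx()
cv2.imwrite("pics/s14.png",cv2.resize(f["image"][130:260,210:340],None,fx=4,fy=4,interpolation=cv2.INTER_CUBIC))
for th in (30,33,36):
    a=np.radians(180+th); print(th,((proj(f,[[*cl(r*np.cos(a),r*np.sin(a)),.045] for r in(.035,.077)])-[210,130])*4).round(0).tolist())
S=cloud(f)
print("beaker/dish/timer px check only by eye")
t=vision.grab_frame("top");cv2.imwrite("pics/t14.png",t["image"])
```

```text
t 24.15 clamp [-121.    17.5] z 0.2329 F [-0.15 -0.22 -0.44] M [0.007 0.167 0.014] rxF [ 0.18  -0.045 -0.054] sum [ 0.209 -0.044 -0.041] mean 0.041 open 0.06
bottle 160 [0.1001 0.0016]
30 [[186.0, 372.0], [153.0, 399.0]]
33 [[188.0, 373.0], [157.0, 401.0]]
36 [[190.0, 373.0], [162.0, 403.0]]
beaker/dish/timer px check only by eye
```

View pics/s14.png

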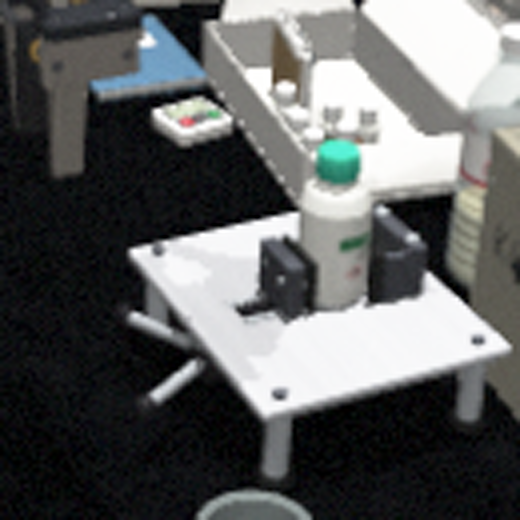

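View pics/t14.png

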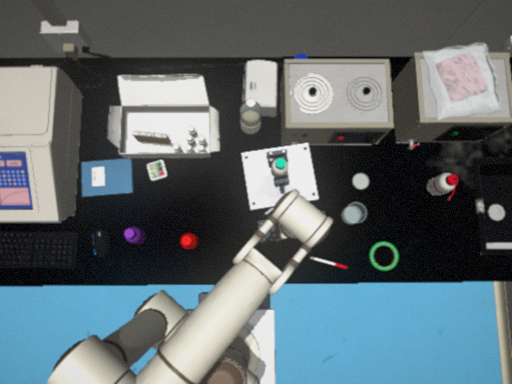

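Bottle is upright at clamp (100, 2) mm. The spoke is at about 31°, so φ ≈ 2.1. Beaker, dish and timer are at unchanged pixels, and the gripper is clear. Handing in.

Run:
```python
from cell import manip
print(manip.job_done())
```

```text
the job is handed in; nothing more can be done
None
```

The white, green-capped bottle is clamped upright on the deck, and I handed the job in at about 24 s of robot time. No verdict was reported.

I set the bottle down and released it at clamp (89, 0) mm. I then turned the knob with two spokes, going from about 0.12 to 2.1 rad, and stopped when it went tight.

**How tight:** While the knob was still free, the torque read about 0.21–0.25 N m, slightly above the stated 0.2. It rose to about 0.37 N m at the stop, so I estimate the jaw at 15–17 N. That figure comes from noisy torque readings (about ±0.04 N m each, averaged); the jaw force itself could not be measured directly.

**Last checks:**
- The bottle is upright at clamp (100, 2) mm, against the rear jaw.
- The knob angle estimates (2.1 rad from the picture, 2.07–2.15 from the tool position) agree.
- The beaker, timer and dish are at the same pixels as at the start.
- The gripper is well clear, with contact force near zero.

No check failed. The one disagreement was a transient error of a few mm in the tool position just after fast moves, which settled.

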